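# Put the demo light bars back on charge at closing time

## Task

It is closing time in the camping shop and the demo lights must go back on charge. Lift the white wire guard off the two pins of the charging rack and stand it aside on the counter, slide every light bar into a socket of its own, contact end first and fully home, then hang the guard back over both pins, down on the base plate, and switch the rack on. Leave the other goods where they are.

Things in the scene. Friction and masses are not known exactly. Their poses are not given: they have to be found in the camera images.
- rack: charging rack fixed to the counter: grey base plate, top at z = 10 mm, x from -90 to +130 mm, 335 mm wide, with a black socket block, two upright guard pins near its +x edge and a toggle switch on an ear at its +y side (out to y = 260 mm). Origin: on the counter under the middle of the row of socket mouths. z up; +x, the side to which the sockets open, points away from the robot within 0.2 rad
- sockets: black block of the rack with 4 square sockets in a row, 62 mm apart. Origin: in its front face, middle of the row, 68 mm above the counter. z = the sockets' axis, pointing out of the mouths, 25 deg above horizontal in the rack's x-z plane; y along the row. 46 mm thick (x), 250 wide, 78 deep. Sockets 33.5 x 33.5 mm, 70 deep, 4 mm bevel at the mouth, flat floor
- floor0 (a point): centre of the floor of socket 0 (counted from the -y end), 70 mm behind its mouth along the socket's axis
- floor1 (a point): centre of the floor of socket 1 (counted from the -y end), 70 mm behind its mouth along the socket's axis
- floor2 (a point): centre of the floor of socket 2 (counted from the -y end), 70 mm behind its mouth along the socket's axis
- floor3 (a point): centre of the floor of socket 3 (counted from the -y end), 70 mm behind its mouth along the socket's axis
- pin_r (a point): foot of the rack's -y guard pin, on top of the base plate: steel pin 12 mm in diameter, 36 mm high, the top 8 mm tapering to 5 mm; upright
- pin_l (a point): foot of the +y guard pin, alike; the pins stand 280 mm apart, 102 mm in front (+x) of the rack's origin
- switch (a joint): the rack's main switch, a grey paddle 26 mm wide (y), 8 mm thick and 55 mm long that stands up from a black box (70 x 50 mm, top 35 mm above the counter). 0 = off, leaning 0.5 rad to the rack's -x; 1.0 rad = on, leaning 0.5 rad to the rack's +x; stays where it is left, moves with 1 to 2 N at its end. Pivot 32 mm above the counter
- switch_tip (a point): middle of the free end of the switch paddle; moves with it
- guard: white wire fence 316 mm wide (y), 175 high, 0.4 kg, standing on two feet (50 mm deep in x, 34 wide, 20 high) with upright 16 mm through holes for the pins. Take it by the middle of its top rail (12 mm thick in x, 14 high, centre 168 mm above the feet's underside). Origin: midway between the holes at the feet's underside; z up. Starts hung on the pins, barring the sockets. Fits either way round
- hole_r (a point): centre of the guard's -y hole, at the underside of the foot (140 mm from the origin)
- hole_l (a point): centre of the guard's +y hole, at the underside of the foot (140 mm from the origin)
- bar0: rechargeable light bar 30 x 30 x 150 mm, 0.18 kg; absent in some starts. Origin: its centre; x runs along it from the contact end (ribbed aluminium, black cap, two brass contacts) to the light end (white diffuser, aluminium cap). Lies on the counter, light end away from the robot within about 0.3 rad at first; any long face may be up. Fully home, 80 mm of it stick out of the socket
- bar1: rechargeable light bar 30 x 30 x 150 mm, 0.18 kg; absent in some starts. Origin: its centre; x runs along it from the contact end (ribbed aluminium, black cap, two brass contacts) to the light end (white diffuser, aluminium cap). Lies on the counter, light end away from the robot within about 0.3 rad at first; any long face may be up. Fully home, 80 mm of it stick out of the socket
- bar2: rechargeable light bar 30 x 30 x 150 mm, 0.18 kg; absent in some starts. Origin: its centre; x runs along it from the contact end (ribbed aluminium, black cap, two brass contacts) to the light end (white diffuser, aluminium cap). Lies on the counter, light end away from the robot within about 0.3 rad at first; any long face may be up. Fully home, 80 mm of it stick out of the socket
- bar3: rechargeable light bar 30 x 30 x 150 mm, 0.18 kg; absent in some starts. Origin: its centre; x runs along it from the contact end (ribbed aluminium, black cap, two brass contacts) to the light end (white diffuser, aluminium cap). Lies on the counter, light end away from the robot within about 0.3 rad at first; any long face may be up. Fully home, 80 mm of it stick out of the socket
- bar0_contact (a point): centre of the end face at the contact end, 75 mm from the bar's centre
- bar1_contact (a point): centre of the end face at the contact end, 75 mm from the bar's centre
- bar2_contact (a point): centre of the end face at the contact end, 75 mm from the bar's centre
- bar3_contact (a point): centre of the end face at the contact end, 75 mm from the bar's centre
- basket: bystander: light-blue basket of cutlery, 170 x 250 x 65 mm
- mug: bystander: steel mug, 84 mm across, 75 mm high
- hardcase: bystander: black zipped hard case, 65 x 110 x 47 mm
Things that resemble listed ones, but are neither listed nor needed, are in the scene too. Leave any brown, green or red look-alike of the bar1 alone.

How it is judged:
By the outcome, as a careful person would: the job done as asked, in the order asked, and still so for the second after the job is handed in, with the robot touching nothing.
Of bar0, bar1, bar2, bar3 only 3 to 4 are there at a start; the rules pass over those that are not, and their reading is None.
At some moment in a run one of bar0, bar1, bar2, bar3 may be knocked a few centimetres aside while the robot is not near it.
Once in a run the grip may slacken for a moment while it holds something.
It also fails if it takes over 210 s, if anything falls off the work surface, if the arm or the gripper's body presses on something with over 40 N, if the wrist force passes 120 N, or if a joint passes its speed limit or range.

## Robot

A 6-joint arm with a two-finger parallel gripper is mounted at the origin on the work surface. World frame = base frame: x ahead of the robot, y to its left, z up, the work surface at z = 0. Lengths are in m, angles in degrees, forces in N, time in s.
With the tool pointing down it reaches from about 0.2 to 0.875 m from the base axis. Payload 3.4 kg.
Tool frame: the origin (TCP) lies at the very end of the fingers, on their centre line; the grasp point (between the pads) lies 19 mm behind it; x points along the fingers, y is the direction in which the jaws open and shut, and the axes are right-handed (so a half turn about x gives the same grasp; the last joint's range is limited). The gripper opens to 94 mm and grips with 3 to 60 N. Pads are 16 mm wide; open, the fingers measure 119 mm over their backs; the gripper's body (75 mm by 177 mm) begins 78 mm behind the grasp point.
Start: joints at [-71.448, 15.808, 86.224, -0, 77.962, -6.933], TCP at [0.247, -0.519, 0.205] pointing down, gripper open.
Joint ranges: [-165.64, 165.64], [-43.16, 119.46], [12.63, 154.43], [-67.54, 247.53], [6.08, 155.33], [-154.97, 154.97]. Speed limits (degrees/s): [147.25, 147.25, 180, 180, 180, 180].

## Interface

Orientations are given as a 3x3 rotation matrix whose columns are the frame's x, y, z axes.
In Python, from cell import robot gives the robot as it stands. Calls block until the motion is done:
- robot.move_pose(position, orientation): joint-space move of the TCP to a pose.
- robot.move_straight(position, rate=0.15, orientation=None, contact_N=None): straight line of the TCP; orientation=None keeps the orientation; rate is the mean speed in m/s. With contact_N (N) it stops when the force on the tool has changed by that much, and returns True; else False.
- robot.move_j(angles): joint-space move.
- robot.grip(opening): finger opening in m; the grip force is fixed at half the most; returns when the fingers have stopped.
- robot.wait(seconds).
- robot.inverse_kinematics(position, orientation): joint angles nearest the present ones, or None.
- robot.read_state(): the state.
- robot.capture(name): name is "side" or "top"; returns the picture (400x640x3 uint8, red, green, blue); there is no depth.
- robot.get_calibration(name): a dict with "camera_matrix" (3x3 intrinsics, pixels), "dist" ([k1, k2, p1, p2, k3] as OpenCV has them; the pictures are not rectified), "cam_to_world" (4x4, takes a point from camera to world coordinates). Camera axes: x right, y up, looking along -z (the intrinsics and any distortion apply to the point x, -y, -z); pixel columns grow to the right and rows downward; lengths in m; the calibration is good to about 2 mm. A picture is of the moment at which its call begins. get_calibration takes no time and is no camera call.
A pose or a line that the arm cannot do raises robot.Unreachable and nothing moves.
- robot.job_done(): hands the job in, once; it reports no verdict.
Trained networks look in the newest picture that a camera, given by its name, has taken for a name from the list of things; names that differ only in an ending like _2 or _b are one class to them, and where a whole thing is asked for, a point or a joint stands for the part that bears it (a point fixed in the world has none). Each returns a list of dicts, best first, with "confidence" (0 to 1); they miss things now and then, are a little off and sometimes report something else, mostly with a low value. They report only what shows in the picture. A call takes as long as a camera call. They do not tell look-alikes from the thing itself.
- robot.find_in(camera, query): "xy" ([column, row] in pixels, amid what is visible of it).
- robot.landmark_of(camera, query): "xy" ([column, row] in pixels: a listed point, or the origin of a listed thing).
The state is a dict: "time_s": time; "joint_pos": joint angles; "joint_velocities": joint speeds; "joint_efforts": joint torques, N m; "eef_pos": TCP position; "tcp_rot": TCP orientation; "ft_force": force on the tool from outside, world axes, zero at the start; "moment": the same for the moment, N m; "opening": finger opening in m.
Only numpy, scipy, OpenCV 4.12 (cv2) and the standard library are available. Lean on these libraries where they do the work, as an engineer would, in place of code of your own. Each camera call takes 0.05 s, during which the arm holds its last target.

## Working session

There is one attempt and no reset: what is moved stays moved. The work goes in short steps, each a Python script; the robot and the scene stay as the last script left them, time stands still between calls to the robot, and variables do not carry over. Pictures are saved under pics/ and viewed, and the job is handed in when it is done.

```bash
ls -la; mkdir -p pics
cat > h.py <<'E'
import numpy as np, cv2
from cell import robot
def snap(cam,name,crop=None,scale=1):
    im=robot.capture(cam); o=im
    if crop: 
        a,b,c,d=crop; o=im[b:d,a:c]
    if scale!=1: o=cv2.resize(o,None,fx=scale,fy=scale,interpolation=cv2.INTER_CUBIC)
    cv2.imwrite('pics/%s.png'%name,o[:,:,::-1]); return im
def ray(cam,uv):
    c=robot.get_calibration(cam); K=np.array(c['camera_matrix']);d=np.array(c['dist'],float)
    p=cv2.undistortPoints(np.array([[uv]],float),K,d)[0,0]
    T=np.array(c['cam_to_world']); r=T[:3,:3]@np.array([p[0],-p[1],-1]); return T[:3,3],r/np.linalg.norm(r)
def onz(cam,uv,z):
    o,r=ray(cam,uv); return o+r*(z-o[2])/r[2]
def proj(cam,P):
    c=robot.get_calibration(cam); K=np.array(c['camera_matrix']);d=np.array(c['dist'],float)
    T=np.array(c['cam_to_world']); q=(np.atleast_2d(P)-T[:3,3])@T[:3,:3]; q=q*[1,-1,-1]
    return cv2.projectPoints(q.reshape(-1,1,3),np.zeros(3),np.zeros(3),K,d)[0][:,0]
def tri(u1,u2):
    o1,r1=ray('top',u1);o2,r2=ray('side',u2)
    A=np.stack([r1,-r2],1); t=np.linalg.lstsq(A,o2-o1,rcond=None)[0]
    a=o1+r1*t[0];b=o2+r2*t[1]; return (a+b)/2,np.linalg.norm(a-b)
E
python3 - <<'E'
from h import *
np.set_printoptions(precision=3,suppress=True)
for c in ('top','side'):
    snap(c,c+'0'); k=robot.get_calibration(c); print(k['camera_matrix'],k['dist'],np.array(k['cam_to_world']))
    for q in ['rack','sockets','floor0','floor3','pin_r','pin_l','switch','switch_tip','guard','hole_r','hole_l']:
        print(c,q,[(np.round(x['xy'],1),round(x['confidence'],2)) for x in robot.landmark_of(c,q)][:4])
    for q in ['bar0','bar0_contact']:
        print(c,q,[(np.round(x['xy'],1),round(x['confidence'],2)) for x in robot.landmark_of(c,q)])
    print('find',[(np.round(x['xy'],1),round(x['confidence'],2)) for x in robot.find_in(c,'bar0')])
E
```

```text
total 12
drwxr-xr-x  3 agent agent 4096 Dec  7 16:22 .
drwxr-xr-x 23 root  root  4096 Dec  7 16:21 ..
drwxr-xr-x  2 agent agent 4096 Dec  7 16:22 pics
[[429.217   0.    318.328]
 [  0.    429.217 201.525]
 [  0.      0.      1.   ]] [-0.117  0.     0.     0.     0.   ] [[ 0.058  0.973 -0.223  0.224]
 [-0.998  0.055 -0.017 -0.09 ]
 [-0.005  0.224  0.975  1.498]
 [ 0.     0.     0.     1.   ]]
top rack [(array([240.9, 218.7]), 0.67), (array([213. , 180.7]), 0.3)]
top sockets [(array([236.7, 216.7]), 0.97), (array([421.8, 230.2]), 0.42)]
top floor0 [(array([213.1, 226.8]), 0.97), (array([256.9, 240.5]), 0.89), (array([224.9, 233.1]), 0.85), (array([240.5, 238.8]), 0.82)]
top floor3 [(array([213.1, 226.8]), 0.97), (array([256.9, 240.5]), 0.89), (array([224.9, 233.1]), 0.85), (array([240.5, 238.8]), 0.82)]
top pin_r [(array([211.5, 181.2]), 0.74), (array([281.7, 196.8]), 0.72), (array([357.9, 223.2]), 0.4)]
top pin_l [(array([211.5, 181.2]), 0.74), (array([281.7, 196.8]), 0.72), (array([357.9, 223.2]), 0.4)]Traceback (most recent call last):
  File "<stdin>", line 6, in <module>
ValueError: it knows: bar, bar0_contact, bar1_contact, bar2_contact, bar3_contact, basket, floor, guard, hardcase, hole, mug, pin, rack, sockets, switch_tip
```

Run:
```python
from h import *
np.set_printoptions(precision=3,suppress=True)
for c in ('top','side'):
    snap(c,c+'0'); k=robot.get_calibration(c); 
    if c=='side': print(k['camera_matrix'],k['dist'],np.array(k['cam_to_world']))
    for q in ['rack','sockets','floor','pin','switch_tip','guard','hole','bar','bar0_contact']:
        print(c,q,[(np.round(x['xy'],1).tolist(),round(x['confidence'],2)) for x in robot.landmark_of(c,q)])
    print('find',[(np.round(x['xy'],1).tolist(),round(x['confidence'],2)) for x in robot.find_in(c,'bar')])
print(robot.read_state()['time_s'])
```

```text
top rack [([242.0, 218.7], 0.75), ([209.1, 180.1], 0.57)]
top sockets [([236.8, 217.9], 0.77), ([240.7, 237.9], 0.47)]
top floor [([208.8, 227.8], 0.88), ([258.5, 240.3], 0.63), ([244.1, 238.6], 0.57), ([221.7, 230.3], 0.55)]
top pin [([211.4, 183.3], 0.79), ([283.3, 197.7], 0.76), ([355.0, 242.6], 0.56), ([221.2, 229.3], 0.36)]
top switch_tip [([170.3, 208.0], 0.42)]
top guard [([248.1, 188.8], 0.91)]
top hole [([211.2, 180.7], 0.86), ([286.7, 197.9], 0.83)]
top bar [([437.6, 287.3], 0.93), ([459.0, 233.2], 0.91), ([445.5, 186.4], 0.91), ([394.2, 236.9], 0.89), ([357.0, 223.0], 0.84), ([425.3, 229.9], 0.62), ([286.5, 198.8], 0.32), ([204.9, 153.2], 0.31)]
top bar0_contact [([396.8, 262.4], 0.67)]
find [([425.2, 232.7], 0.97), ([358.9, 223.4], 0.92), ([456.9, 236.9], 0.91), ([444.1, 188.4], 0.81), ([393.7, 239.9], 0.56), ([243.6, 179.4], 0.39), ([377.0, 147.5], 0.15)]
[[491.381   0.    317.29 ]
 [  0.    491.381 202.448]
 [  0.      0.      1.   ]] [-0.133  0.     0.     0.     0.   ] [[-0.878  0.319 -0.356 -0.068]
 [-0.478 -0.593  0.648  0.99 ]
 [-0.004  0.739  0.674  1.178]
 [ 0.     0.     0.     1.   ]]
side rack [([280.0, 278.3], 0.61)]
side sockets []
side floor [([302.5, 273.5], 0.74), ([287.5, 285.7], 0.69), ([316.6, 261.5], 0.66), ([390.4, 165.4], 0.57), ([276.4, 301.2], 0.56), ([233.0, 311.8], 0.28)]
side pin [([286.4, 232.3], 0.9), ([225.3, 292.5], 0.58)]
side switch_tip [([234.6, 312.3], 0.59), ([285.0, 168.0], 0.4), ([277.7, 267.4], 0.22)]
side guard [([255.7, 260.6], 0.57)]
side hole [([283.4, 234.8], 0.84), ([221.1, 282.9], 0.71)]
side bar [([338.1, 189.5], 0.96), ([365.5, 181.4], 0.9), ([343.6, 137.6], 0.85), ([368.6, 160.1], 0.78), ([388.0, 147.4], 0.72), ([420.8, 166.4], 0.63)]
side bar0_contact [([388.9, 162.4], 0.47), ([224.1, 286.5], 0.37), ([279.3, 301.7], 0.29)]
find [([366.9, 179.2], 0.87), ([343.2, 140.6], 0.81), ([389.0, 146.0], 0.8), ([344.9, 194.4], 0.75), ([368.1, 159.2], 0.7)]
1.45
```

View pics/top0.png

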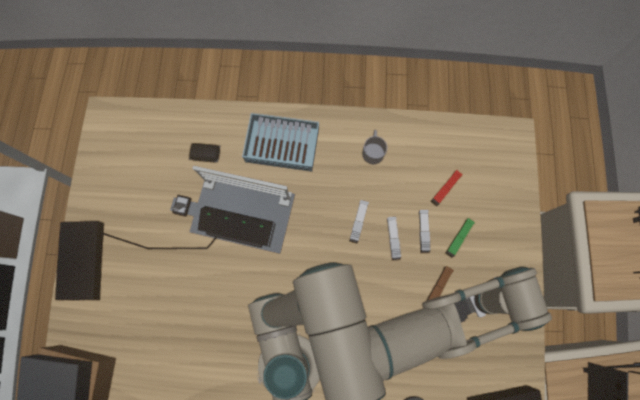

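View pics/side0.png

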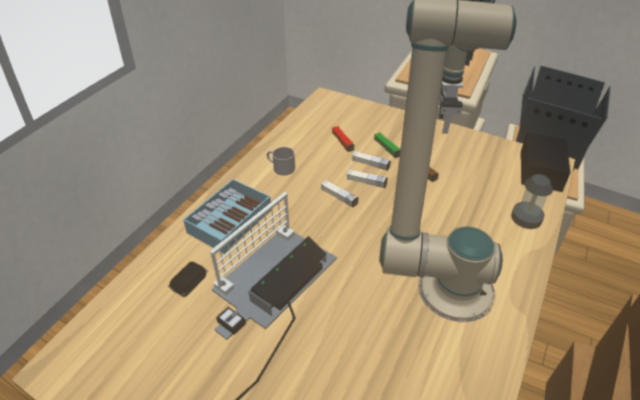

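Three white bars lie at about (358,222), (394,238) and (425,231) in the top view, with red, green and brown look-alikes to the right. The rack is at (240,218). I'll zoom in on these.

Run:
```python
from h import *
t=cv2.imread('pics/top0.png')
cv2.imwrite('pics/t0a.png',cv2.resize(t[160:280,160:310],None,fx=5,fy=5,interpolation=cv2.INTER_CUBIC))
cv2.imwrite('pics/t0b.png',cv2.resize(t[180:280,340:480],None,fx=5,fy=5,interpolation=cv2.INTER_CUBIC))
s=cv2.imread('pics/side0.png')
cv2.imwrite('pics/s0a.png',cv2.resize(s[180:340,180:340],None,fx=3.7,fy=3.7,interpolation=cv2.INTER_CUBIC))
cv2.imwrite('pics/s0b.png',cv2.resize(s[110:210,300:440],None,fx=5,fy=5,interpolation=cv2.INTER_CUBIC))
```

```text
(no output)
```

View pics/t0a.png

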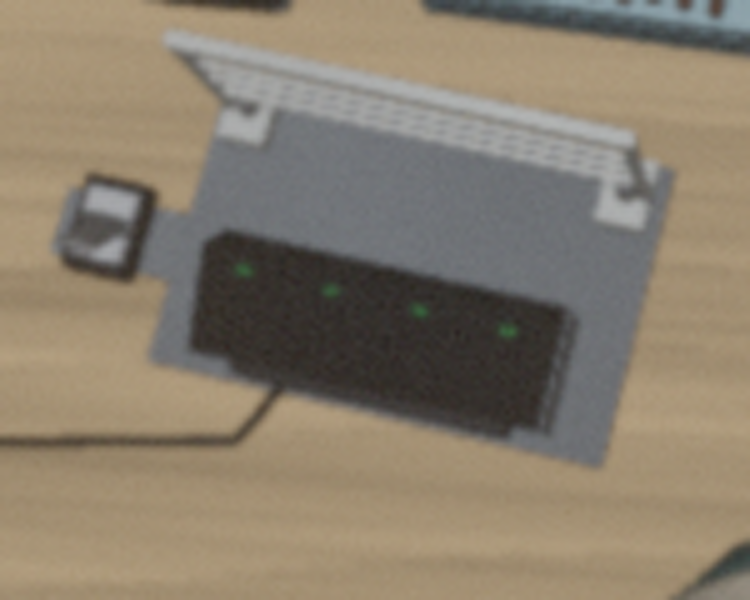

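View pics/t0b.png

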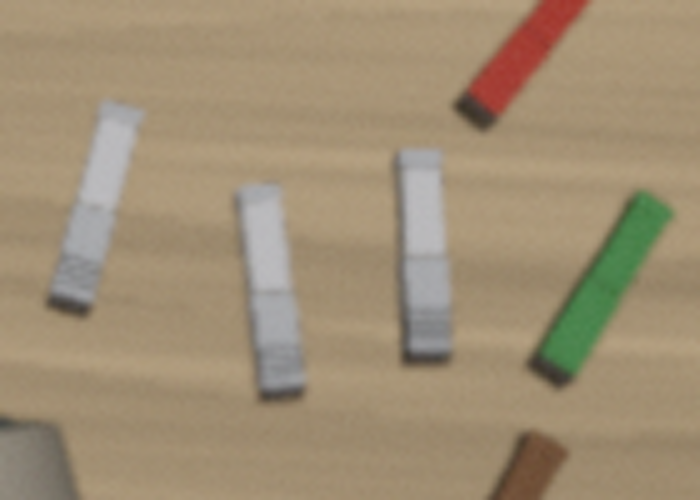

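View pics/s0a.png

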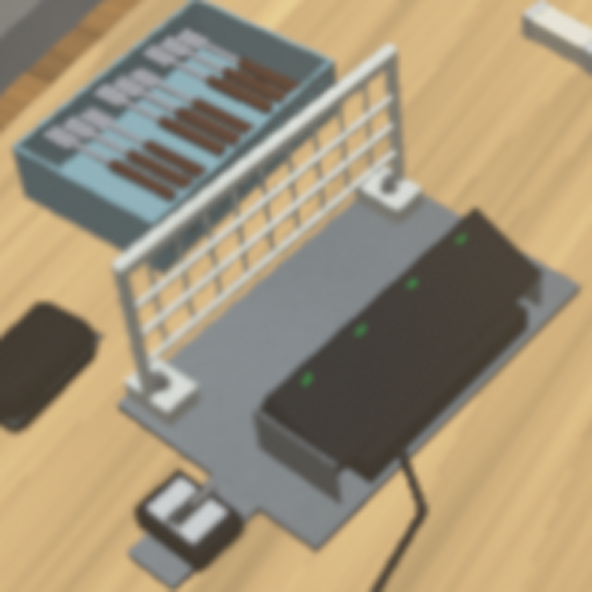

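View pics/s0b.png

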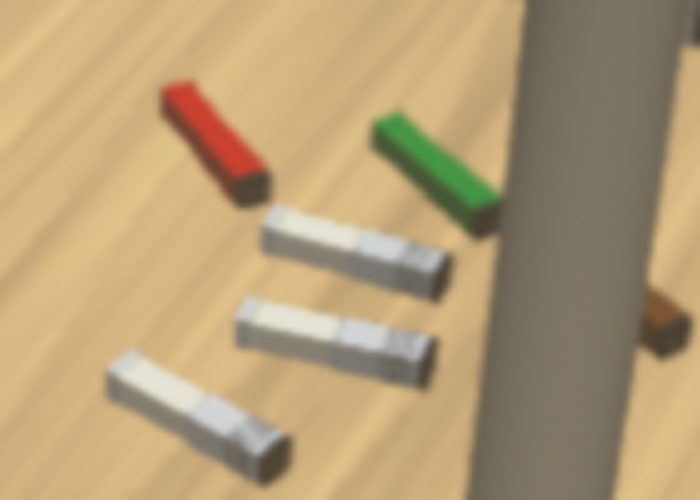

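```bash
cat > fit0.py <<'E'
from h import *
from scipy.optimize import least_squares
np.set_printoptions(precision=4,suppress=True)
R=lambda a:np.array([[np.cos(a),-np.sin(a),0],[np.sin(a),np.cos(a),0],[0,0,1]])
obs=[('top',(-.09,.1675,.01),(190,232.4)),('top',(-.09,-.1675,.01),(280.6,253.4)),('top',(.13,-.1675,.01),(295,194)),
('side',(-.09,-.1675,.01),(336.8,257.8)),('side',(-.09,.1675,.01),(265.7,328.1)),('side',(.13,.1675,.01),(212.4,289.5))]
def f(p):
    return np.concatenate([proj(c,R(p[2])@np.array(P)+[p[0],p[1],0])[0]-uv for c,P,uv in obs])
s=least_squares(f,[.4,.2,0]); print(s.x,s.fun.reshape(-1,2))
x=s.x
for n,P in dict(rpinr=(.102,-.14,.01),pinl=(.102,.14,.01),railmid=(.102,0,.178)).items():
    W=R(x[2])@np.array(P)+[x[0],x[1],0]; print(n,W,proj('top',W),proj('side',W))
for a,b in (((193,167),(212.4,251.6)),((287,187.4),(286,193.5))): print(tri(a,b), onz('top',a,.183))
print(proj('top',[0,0,0]))
for uv in [(150,290),(130,280),(170,270),(120,250)]: print(uv,onz('top',uv,0))
for n,uv in dict(b0=(358,222),b1=(394,238),b2=(425,231)).items(): print(n,onz('top',uv,.03))
E
python3 fit0.py
```

```text
[ 0.4877  0.2086 -0.1648] [[-1.2923 -0.0095]
 [-0.5059  0.306 ]
 [-0.2195 -0.328 ]
 [ 0.8488 -1.3249]
 [ 0.4941 -0.1862]
 [-0.6836 -0.6556]]
rpinr [0.5654 0.0538 0.01  ] [[285.4594 199.468 ]] [[285.7419 234.5476]]
pinl [0.6113 0.33   0.01  ] [[210.6761 182.9672]] [[224.8208 287.7567]]
railmid [0.5884 0.1919 0.178 ] [[239.111  178.2205]] [[251.5753 221.8172]]
(array([0.6149, 0.3447, 0.1845]), np.float64(0.0026140386643828425)) [0.6166 0.3458 0.183 ]
(array([0.5667, 0.0357, 0.1758]), np.float64(0.0008425782151097611)) [0.5652 0.0352 0.183 ]
[[289.6761 365.1167]]
(150, 290) [0.2156 0.5075 0.    ]
(130, 280) [0.2446 0.5856 0.    ]
(170, 270) [0.2904 0.4436 0.    ]
(120, 250) [0.3479 0.6384 0.    ]
b0 [ 0.4949 -0.2058  0.03  ]
b1 [ 0.4457 -0.3324  0.03  ]
b2 [ 0.4759 -0.4405  0.03  ]
```

```bash
cat >> h.py <<'E'
RX,RY,RA=0.4877,0.2086,-0.1648
def rk(P,a=None):
    c,s=np.cos(RA),np.sin(RA); P=np.asarray(P,float); return np.array([RX+c*P[0]-s*P[1],RY+s*P[0]+c*P[1],P[2]])
def ori(ax,jaw):
    x=np.array(ax,float);x/=np.linalg.norm(x);y=np.array(jaw,float);y-=x*(x@y);y/=np.linalg.norm(y)
    return np.stack([x,y,np.cross(x,y)],1)
def best(pos,O):
    """choose half turn with smaller joint travel"""
    q0=np.array(robot.read_state()['joint_pos']);r=[]
    for s in (1,-1):
        M=O*np.array([1,s,s]); q=robot.inverse_kinematics(pos,M)
        if q is not None: r.append((np.abs(np.array(q)-q0).max(),s,M,q))
    return min(r,key=lambda t:t[0])[2]
def st():
    s=robot.read_state(); print('t %.1f'%s['time_s'],'tcp',np.round(s['eef_pos'],4),'F',np.round(s['ft_force'],1),'open %.4f'%s['opening'],'q',np.round(s['joint_pos'],0))
    return s
E
python3 - <<'E'
from h import *
import math
jaw=[math.cos(RA),math.sin(RA),0]; O=ori([0,0,-1],jaw)
m=np.array([.590,.191,0])
robot.move_straight([.247,-.519,.32],rate=.2)
P=m+[0,0,.26]; M=best(P,O); print(robot.inverse_kinematics(P,M))
robot.move_pose(P,M); st()
snap('top','t1');snap('side','s1')
for q in ['bar','bar0_contact']:
    for c in('top','side'): print(c,q,[(np.round(x['xy'],1).tolist(),round(x['confidence'],2)) for x in robot.landmark_of(c,q)])
E
```

```text
[ 1.15128806e+01  1.84401461e+01  7.47626770e+01 -2.54444375e-14
  8.67971770e+01  2.09552251e+01]
t 5.0 tcp [0.5903 0.1901 0.2601] F [0.4 0.1 0.3] open 0.0944 q [11. 18. 75. -0. 87. 21.]
top bar [([422.4, 230.4], 0.77), ([459.2, 235.4], 0.74), ([355.9, 220.6], 0.66), ([394.7, 239.2], 0.57), ([437.1, 288.4], 0.57), ([444.3, 184.8], 0.55), ([396.5, 262.0], 0.3)]
side bar [([369.5, 180.1], 0.98), ([370.3, 159.1], 0.8), ([389.9, 145.2], 0.67), ([340.2, 191.6], 0.59), ([344.4, 138.7], 0.57)]
top bar0_contact [([240.7, 221.4], 0.73), ([397.9, 258.6], 0.62), ([424.8, 227.5], 0.36)]
side bar0_contact [([291.0, 285.0], 0.71), ([358.1, 204.0], 0.26)]
```

View pics/t1.png

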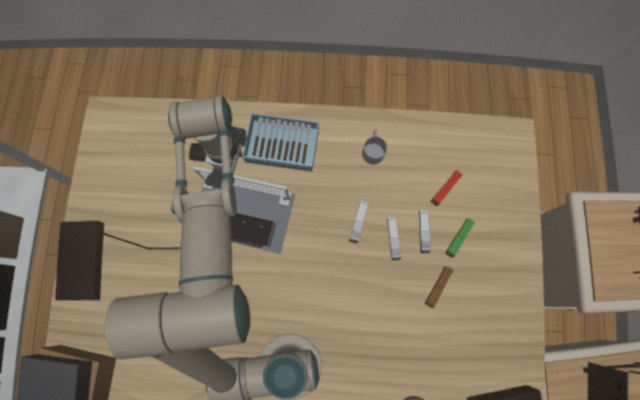

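View pics/s1.png

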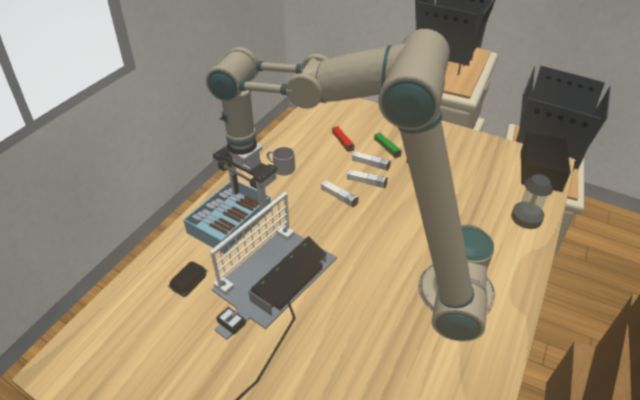

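Only three white bars are present, and the brown look-alike is now fully visible at (439,286). Next I'll take the guard.

Run:
```python
from h import *
import math
M=np.array(robot.read_state()['tcp_rot'])
print(robot.move_straight([.590,.191,.159],rate=.1,contact_N=8)); st()
robot.grip(0.0); s=st(); np.save('guardgrip.npy',np.array(s['eef_pos'])); np.save('guardrot.npy',np.array(s['tcp_rot']))
snap('side','s2')
robot.move_straight([.590,.191,.215],rate=.06); st()
robot.move_straight([.590,.191,.34],rate=.12); st()
snap('side','s3')
```

```text
False
t 6.4 tcp [0.5906 0.1912 0.1598] F [-0.2 -0.9  0.1] open 0.0938 q [12. 21. 85.  0. 74. 21.]
t 7.6 tcp [0.5905 0.1909 0.159 ] F [ 1.  -0.3 -0.2] open 0.0116 q [12. 21. 85. -0. 74. 21.]
t 8.8 tcp [0.5896 0.1909 0.2145] F [ 0.2  0.5 -3.1] open 0.0117 q [12. 19. 80.  0. 81. 21.]
t 10.0 tcp [0.5896 0.1909 0.339 ] F [ 0.2  0.1 -4.9] open 0.0119 q [12. 18. 65. -0. 97. 21.]
```

View pics/s3.png

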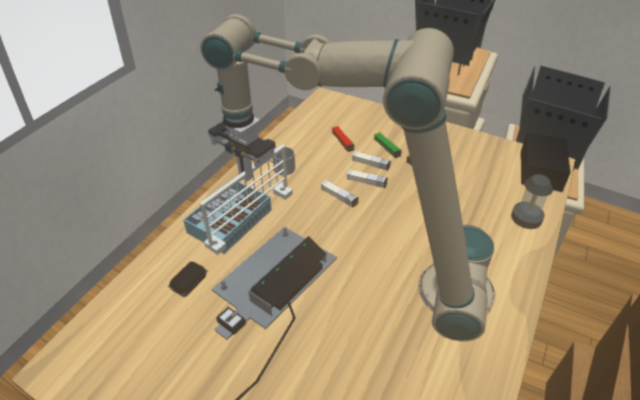

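Run:
```python
from h import *
M0=np.array(robot.read_state()['tcp_rot']); s=np.sign(M0[0,1])
O=ori([0,0,-1],[s,0,0])
robot.move_straight([.42,.33,.35],rate=.15); st()
robot.move_straight([.21,.48,.34],rate=.15,orientation=O); st()
snap('top','t4'); snap('side','s4')
```

```text
t 11.6 tcp [0.4207 0.3295 0.3498] F [-0.2  0.6 -3.9] open 0.0115 q [31. 10. 75. -0. 96. 40.]
t 13.5 tcp [0.2106 0.4797 0.34  ] F [ 1.1 -0.3 -4. ] open 0.0117 q [59.  9. 77. -0. 94. 59.]
```

View pics/s4.png

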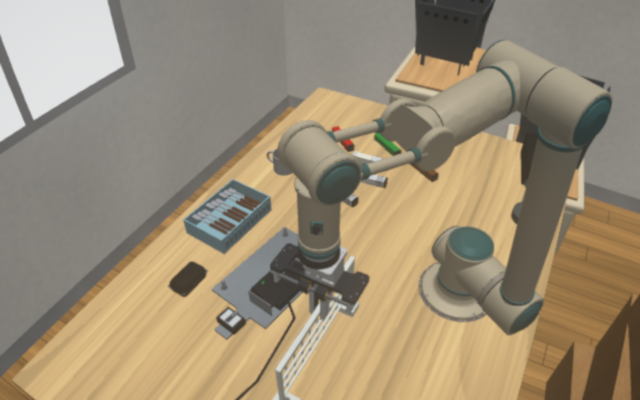

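View pics/t4.png

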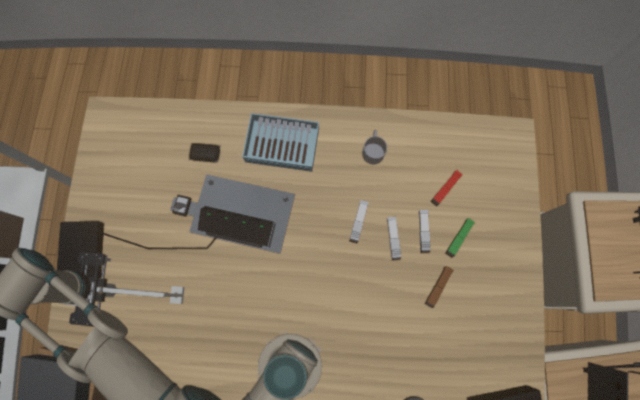

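Run:
```python
from h import *
robot.move_straight([.21,.44,.34],rate=.1)
robot.move_straight([.21,.44,.17],rate=.15); st()
print(robot.move_straight([.21,.44,.143],rate=.03,contact_N=4)); st()
robot.grip(.05); st()
robot.move_straight([.21,.44,.30],rate=.15); st()
robot.move_straight([.25,0.1,.45],rate=.3) if False else None
snap('top','t5'); snap('side','s5')
```

```text
t 15.4 tcp [0.2104 0.4408 0.1708] F [ 1.  -0.3 -3.8] open 0.0118 q [ 56.  10. 100.   0.  71.  56.]
True
t 16.1 tcp [0.2103 0.4397 0.1487] F [ 0.4 -0.3  3.2] open 0.0121 q [ 56.  11. 102.  -0.  68.  56.]
t 16.9 tcp [0.2092 0.4385 0.1476] F [-0.4 -0.1  0.2] open 0.0503 q [ 56.  11. 102.  -0.  68.  56.]
t 18.1 tcp [0.2097 0.4395 0.2991] F [-0.6  0.2 -0.7] open 0.0498 q [56.  6. 86. -0. 89. 56.]
```

View pics/t5.png

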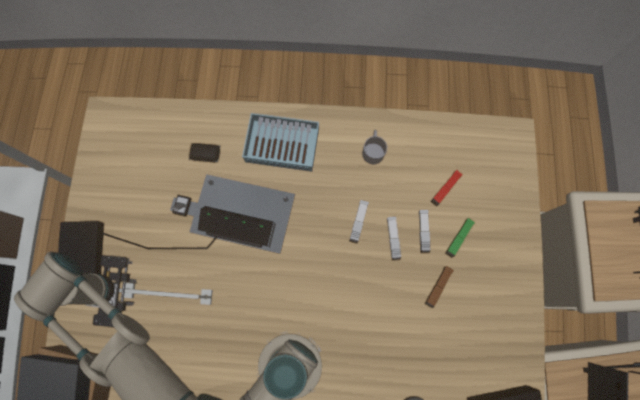

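View pics/s5.png

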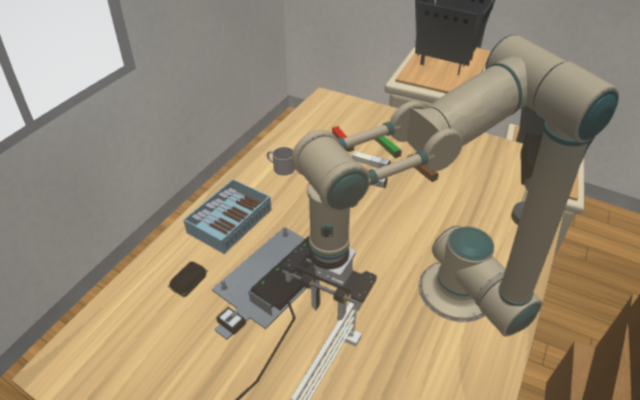

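```bash
cat > bars.py <<'E'
from h import *
from scipy.optimize import minimize
S=6
def boxpts(x,y,a,L=.15,W=.03,H=.03):
    c,s=np.cos(a),np.sin(a);P=[]
    for i in(-1,1):
        for j in(-1,1):
            for z in(0,H): P.append([x+c*i*L/2-s*j*W/2,y+s*i*L/2+c*j*W/2,z])
    return np.array(P)
def softmask(im,uv,r=40):
    u,v=int(uv[0]),int(uv[1]); c=im[v-r:v+r,u-r:u+r].astype(np.float32)
    # wood: R-B large ; bar: neutral
    d=(c[:,:,0]-c[:,:,2])
    bg=np.median(d)
    return cv2.resize(np.clip((bg*.6-d)/(bg*.25)+.5,0,1),None,fx=S,fy=S,interpolation=cv2.INTER_LINEAR),(u-r,v-r)
def fitbar(ims,g):
    """ims: dict cam->image ; g: [x,y,yaw] guess"""
    ms={}
    for c,im in ims.items():
        uv=proj(c,[g[0],g[1],.015])[0]; ms[c]=softmask(im,uv)
    def cost(p):
        t=0
        for c,(m,o) in ms.items():
            q=(proj(c,boxpts(*p))-o+.5)*S-.5
            h=cv2.convexHull((q*16).round().astype(np.int32))
            r=np.zeros(m.shape,np.uint8); cv2.fillConvexPoly(r,h,255,shift=4)
            r=cv2.GaussianBlur(r.astype(np.float32)/255,(0,0),S*.6)
            # ignore far pixels
            w=cv2.dilate((r>.05).astype(np.uint8),np.ones((S*6+1,S*6+1)))
            t+=(((r-m)**2)*w).sum()/S/S
        return t
    b=None
    for da in(-.15,0,.15):
        r=minimize(cost,[g[0],g[1],g[2]+da],method='Nelder-Mead',options=dict(initial_simplex=np.array([g+np.array([0,0,da])]*4)+np.array([[0,0,0],[.01,0,0],[0,.01,0],[0,0,.12]]),xatol=2e-4,fatol=.05,maxiter=150))
        if b is None or r.fun<b.fun:b=r
    return b.x,b.fun
E
python3 - <<'E'
from bars import *
np.set_printoptions(precision=4,suppress=True)
T=cv2.imread('pics/t5.png')[:,:,::-1]; Sd=cv2.imread('pics/s1.png')[:,:,::-1]
for n,uv,a in (('b0',(358,222),-.2),('b1',(394,238),.1),('b2',(425,231),.05)):
    g=np.array([*onz('top',uv,.02)[:2],a])
    print(n,fitbar({'top':T},g),fitbar({'side':Sd},g),fitbar({'top':T,'side':Sd},g))
cv2.imwrite('pics/t5a.png',cv2.resize(T[165:265,165:310,::-1],None,fx=5.5,fy=5.5,interpolation=cv2.INTER_CUBIC))
E
```

```text
b0 (array([ 0.5016, -0.2088, -0.2163]), np.float64(5.57891321182251)) (array([ 0.5026, -0.2102, -0.2245]), np.float64(13.622618675231934)) (array([ 0.5021, -0.2093, -0.2234]), np.float64(20.928974151611328))
b1 (array([ 0.4487, -0.3335,  0.146 ]), np.float64(9.266406059265137)) (array([ 0.4499, -0.3341,  0.1554]), np.float64(14.475269317626953)) (array([ 0.4494, -0.3336,  0.1482]), np.float64(25.264461517333984))
b2 (array([ 0.4795, -0.4408,  0.0432]), np.float64(13.324929237365723)) (array([ 0.4798, -0.4417,  0.0502]), np.float64(29.75236701965332)) (array([ 0.4796, -0.4412,  0.0478]), np.float64(43.58720779418945))
```

View pics/t5a.png

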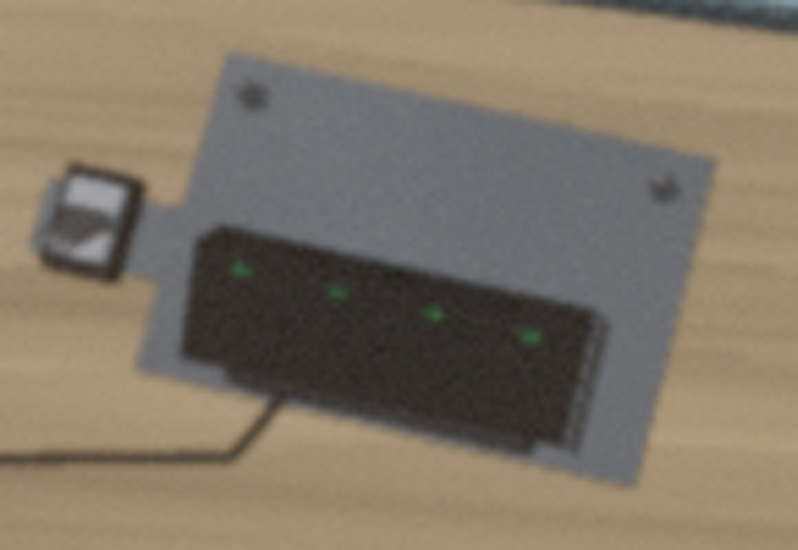

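```bash
cat > fit1.py <<'E'
from h import *
from scipy.optimize import least_squares
np.set_printoptions(precision=4,suppress=True)
R=lambda a:np.array([[np.cos(a),-np.sin(a),0],[np.sin(a),np.cos(a),0],[0,0,1]])
t=lambda u,v:((u+.5)/5.5-.5+165,(v+.5)/5.5-.5+165)
s=lambda u,v:((u+.5)/3.7-.5+180,(v+.5)/3.7-.5+180)
obs=[('top',(.13,.1675,.01),t(228,52)),('top',(.13,-.1675,.01),t(714,160)),('top',(-.09,-.1675,.01),t(635,488)),('top',(-.09,.1675,.01),t(137,370)),
('top',(.102,.14,.028),t(252,95)),('top',(.102,-.14,.028),t(664,188)),
('side',(-.09,-.1675,.01),s(580,288)),('side',(-.09,.1675,.01),s(317,548)),('side',(.13,.1675,.01),s(120,405))]
led=[('top',i,t(*u)) for i,u in zip((3,2,1,0),((240,270),(337,292),(434,314),(530,336)))]+[('side',i,s(*u)) for i,u in zip((3,2,1,0),((307,379),(361,330),(412,283),(461,238)))]
def f(p,cams=('top','side')):
    r=[]
    for c,P,uv in obs:
        if c in cams:r.append(proj(c,R(p[2])@np.array(P)+[p[0],p[1],0])[0]-uv)
    for c,i,uv in led:
        if c in cams:r.append(proj(c,R(p[2])@np.array([p[3],(i-1.5)*.062,p[4]])+[p[0],p[1],0])[0]-uv)
    return np.concatenate(r)
for cams in (('top','side'),('top',),('side',)):
    q=least_squares(f,[.4877,.2086,-.165,-.03,.1],args=(cams,),loss='soft_l1'); print(cams,q.x); print(f(q.x,cams).reshape(-1,2).tolist().__repr__()[:900] if len(cams)==2 else np.abs(q.fun).mean())
E
python3 fit1.py
```

```text
Traceback (most recent call last):
  File "fit1.py", line 19, in <module>
    q=least_squares(f,[.4877,.2086,-.165,-.03,.1],args=(cams,),loss='soft_l1'); print(cams,q.x); print(f(q.x,cams).reshape(-1,2).tolist().__repr__()[:900] if len(cams)==2 else np.abs(q.fun).mean())
  File "fit1.py", line 16, in f
    if c in cams:r.append(proj(c,R(p[2])@np.array([p[3],(i-1.5)*.062,p[4]])+[p[0],p[1],0])[0]-uv)
                          ~~~~^^^^^^^^^^^^^^^^^^^^^^^^^^^^^^^^^^^^^^^^^^^^^^^^^^^^^^^^^^^^
  File "h.py", line 16, in proj
    c=robot.get_calibration(cam); K=np.array(c['camera_matrix']);d=np.array(c['dist'],float)
ValueError: time passes only in moves, steps and waits
```

```bash
sed -i "s/c=robot.get_calibration(cam)/c=cal(cam)/" h.py; sed -i "3i _c={}\ndef cal(n):\n    if n not in _c: _c[n]=robot.get_calibration(n)\n    return _c[n]" h.py; python3 fit1.py; python3 -c "
from h import *
st()"
```

```text
('top', 'side') [ 0.4884  0.2092 -0.1693 -0.0192  0.0853]
[[-0.3271609562037838, -0.22452847484035487], [0.32946013591333667, 0.035652048225756516], [-0.2685365528550392, 0.3723631911936707], [-0.9785306667306486, 0.10514147124700912], [-0.9402900911778147, -0.5502682802032837], [-0.33134108425207387, -0.4649151716542974], [1.1019751425657773, -0.7639902103495615], [0.275052765009832, 0.18406953960038663], [-0.673993852998592, -0.444217803292986], [0.2436720701068964, -0.318557743344428], [0.021743668675640038, -0.24864887830474913], [-0.006407443903356125, -0.14983770520041162], [0.32022487473972205, -0.02711118126737233], [0.16940970030793778, 0.015467455946236441], [0.1666900466386778, -0.027720352294522854], [0.3136594804473134, -0.02190955966528918], [0.3680994605041974, 0.009197887687804496]]
('top',) [ 0.4881  0.2077 -0.1678 -0.0208  0.0926]
0.2386673198491863
('side',) [ 0.4887  0.2103 -0.1676 -0.0193  0.0862]
0.2521338493584904
t 18.1 tcp [0.2097 0.4395 0.299 ] F [-0.5  0.2  0.5] open 0.0501 q [56.  6. 86. -0. 89. 56.]
```

```bash
cat >> h.py <<'E'
RX,RY,RA=0.4884,0.2090,-0.168
T25=np.radians(25); A=np.array([np.cos(T25),0,np.sin(T25)]); TX=np.array([np.sin(T25),0,-np.cos(T25)])
def rv(v):
    c,s=np.cos(RA),np.sin(RA); return np.array([c*v[0]-s*v[1],s*v[0]+c*v[1],v[2]])
G=.038; ZG=.004
def inspose(i,d,sg,dy=0):
    """TCP for bar in socket i with contact end d metres out of home"""
    p=rk(np.array([0,(i-1.5)*.062+dy,.068])+A*(.005+G+d)+TX*(.015-ZG)); return p,ori(rv(TX),sg*rv([0,1,0]))
def pickpose(b,sg):
    x,y,a=b; u=np.array([np.cos(a),np.sin(a),0]); return np.array([x,y,ZG])+u*G, ori([0,0,-1],sg*np.array([-u[1],u[0],0]))
E
python3 - <<'E'
from h import *
b=(.5018,-.2092,-.222)
for sg in(1,-1):
    print(sg,np.round(robot.inverse_kinematics(*pickpose(b,sg)),0))
    for i in range(4):
        for d in (0,.12): print(i,d,np.round(robot.inverse_kinematics(*inspose(i,d,sg)),0))
    for b2 in((.4494,-.3337,.149),(.4796,-.441,.047)): print(np.round(robot.inverse_kinematics(*pickpose(b2,sg)),0))
E
```

```text
1 [ -29.   27.  101.   -0.   52. -106.]
0 0 [ 11.   9. 123. -20.  25. -53.]
0 0.12 [  6.  13. 108. -11.  35. -66.]
1 0 [ 19.  12. 119. -25.  29. -42.]
1 0.12 [ 13.  15. 105. -15.  38. -57.]
2 0 [ 26.  15. 114. -27.  33. -34.]
2 0.12 [ 19.  18. 101. -18.  41. -49.]
3 0 [ 32.  18. 109. -28.  37. -28.]
3 0.12 [ 25.  21.  96. -20.  44. -43.]
[ -41.   27.  100.   -0.   53. -139.]
[ -46.   33.   88.   -0.   59. -139.]
-1 [-29.  27. 101.  -0.  52.  74.]
0 0 [ 11.   9. 123. -20.  25. 127.]
0 0.12 [  6.  13. 108. -11.  35. 114.]
1 0 [ 19.  12. 119. -25.  29. 138.]
1 0.12 [ 13.  15. 105. -15.  38. 123.]
2 0 [ 26.  15. 114. -27.  33. 146.]
2 0.12 [ 19.  18. 101. -18.  41. 131.]
3 0 [ 32.  18. 109. -28.  37. 152.]
3 0.12 [ 25.  21.  96. -20.  44. 137.]
[-41.  27. 100.  -0.  53.  41.]
[-46.  33.  88.  -0.  59.  41.]
```

```bash
cat > pick.py <<'E'
from bars import *
def pick(b,sg=1):
    P,O=pickpose(b,sg)
    robot.grip(.075)
    robot.move_pose(P+[0,0,.12],O); st()
    print('c',robot.move_straight(P,rate=.12,contact_N=8)); st()
    robot.grip(0.0); s=st()
    robot.move_straight(P+[0,0,.17],rate=.15); st()
E
python3 - <<'E'
from pick import *
robot.move_straight([.25,.40,.38],rate=.25)
robot.move_pose([.45,-.1,.30],pickpose((.5018,-.2092,-.222),1)[1])
pick((.5018,-.2092,-.222)); snap('side','s6')
E
```

```text
t 22.4 tcp [ 0.5392 -0.2174  0.125 ] F [-0.3  0.2  0.2] open 0.0749 q [ -29.   19.   93.    0.   68. -106.]
c False
t 23.6 tcp [ 0.5395 -0.2179  0.0048] F [ 0.7 -0.2 -0.5] open 0.0751 q [ -29.   26.  101.    0.   52. -106.]
t 24.3 tcp [ 0.5389 -0.2175  0.004 ] F [-0.2  0.1 -0.8] open 0.0300 q [ -29.   27.  101.    0.   52. -106.]
t 25.6 tcp [ 0.5382 -0.2172  0.173 ] F [ 0.6  0.6 -2. ] open 0.0297 q [ -29.   17.   89.    0.   74. -106.]
```

View pics/s6.png

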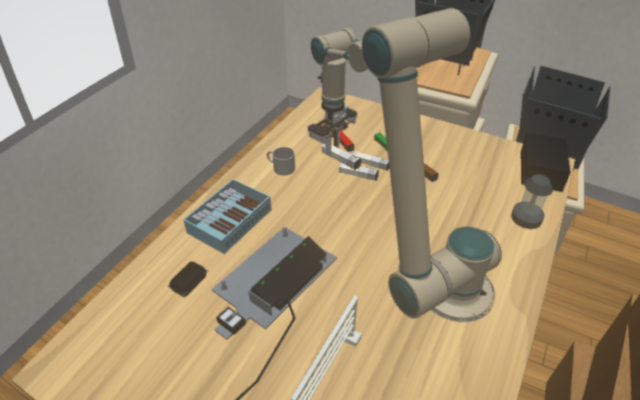

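The bar is held at about (340,153) in the side view. Next I'll go to the pre-insertion pose at socket 2 and look.

Run:
```python
from h import *
P,O=inspose(2,.12,1)
robot.move_pose(P+[0,0,.08],O); st()
robot.move_straight(P,rate=.12); st()
P,O=inspose(2,.085,1); robot.move_straight(P,rate=.1); st()
im=snap('side','s7',(190,180,350,340),3.7); snap('top','t7',(165,125,325,265),4)
```

```text
t 27.3 tcp [0.644  0.213  0.2067] F [ 0.2 -0.9 -1.1] open 0.0296 q [ 19.  14.  94. -15.  51. -54.]
t 28.1 tcp [0.6447 0.214  0.1277] F [-0.6  0.4 -1.9] open 0.0297 q [ 19.  18. 101. -18.  41. -49.]
t 28.6 tcp [0.6131 0.2199 0.113 ] F [ 0.7  0.  -1.2] open 0.0298 q [ 21.  17. 105. -20.  38. -45.]
```

View pics/s7.png

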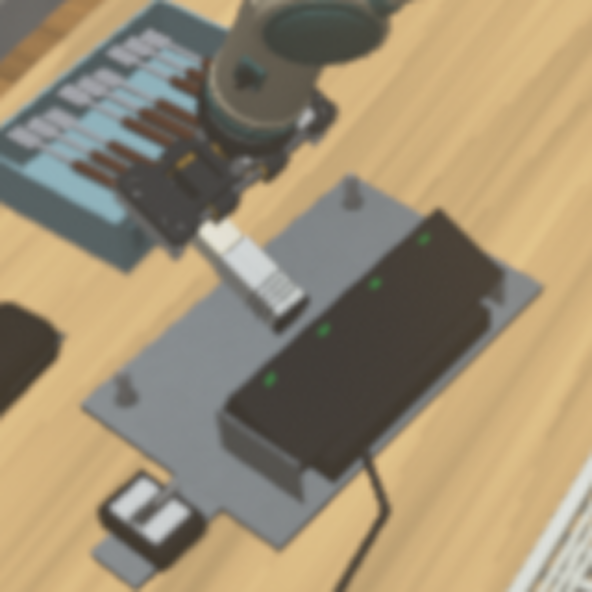

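View pics/t7.png

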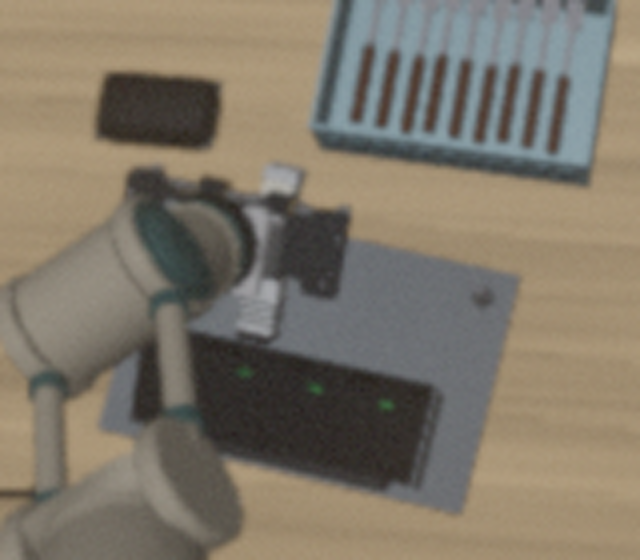

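The bar lines up with socket 2's LED at (250,372) in the top crop. I'll insert it.

```bash
cat > ins.py <<'E'
from h import *
def depth(i):
    p=np.array(robot.read_state()['eef_pos']); p0,_=inspose(i,0,1); return (p-p0)@rv(A), (p-p0)@rv([0,1,0]), (p-p0)@rv(TX)
def rep(i): print('d/lat/normal mm',np.round(np.array(depth(i))*1000,1))
E
python3 - <<'E'
from ins import *
for d,N in ((.05,10),(.02,10),(-.006,12)):
    P,O=inspose(2,d,1); c=robot.move_straight(P,rate=.05,contact_N=N); print(d,c); rep(2); st()
    if c: break
E
```

```text
0.05 False
d/lat/normal mm [50.4  0.3 -0.1]
t 29.6 tcp [0.5816 0.2249 0.0976] F [-0.1 -0.4 -1.1] open 0.0298 q [ 23.  16. 109. -23.  36. -41.]
0.02 False
d/lat/normal mm [20.3  0.3 -0.1]
t 30.3 tcp [0.5547 0.2295 0.0849] F [ 0.  -0.2 -1.4] open 0.0296 q [ 25.  15. 112. -25.  34. -37.]
-0.006 True
d/lat/normal mm [ 3.   1.4 -0.4]
t 30.7 tcp [0.5393 0.2332 0.0778] F [ 1.8 -1.1  0.3] open 0.0296 q [ 26.  15. 114. -28.  32. -34.]
```

Run:
```python
from ins import *
for k in range(2):
    P,O=inspose(2,-.008,1); c=robot.move_straight(P,rate=.02,contact_N=14); print(c); rep(2); st()
im=snap('side','s8',(190,180,350,340),3.7)
```

```text
True
d/lat/normal mm [ 3.2  2.1 -0.7]
t 31.1 tcp [0.5395 0.2339 0.0782] F [ 2.8 -0.  -0.4] open 0.0301 q [ 26.  15. 115. -28.  32. -33.]
True
d/lat/normal mm [ 3.4  2.7 -1.1]
t 31.5 tcp [0.5396 0.2345 0.0786] F [ 2.1 -0.8 -0.2] open 0.0299 q [ 26.  15. 115. -29.  31. -32.]
```

View pics/s8.png

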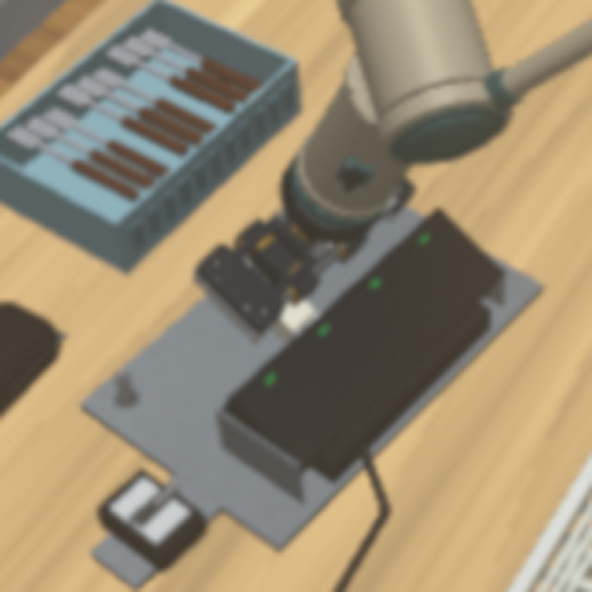

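Run:
```python
from ins import *
s=robot.read_state(); P,O=inspose(2,0,1); M=np.array(s['tcp_rot']); print('rot err deg',np.round(np.degrees(cv2.Rodrigues(O.T@M)[0].ravel()),2))
robot.grip(.06); rep(2); st()
p=np.array(robot.read_state()['eef_pos'])
robot.move_straight(p-rv(TX)*.12,rate=.15,orientation=O); st()
robot.move_pose([.50,-.05,.33],ori([0,0,-1],[0,1,0])); 
snap('side','s9'); snap('top','t9')
for c in('top','side'):
    i=cv2.imread('pics/%s9.png'%c[0]); i=i[165:265,165:310] if c=='top' else i[180:340,190:350]
    cv2.imwrite('pics/%s9a.png'%c[0],cv2.resize(i,None,fx=5,fy=5,interpolation=cv2.INTER_CUBIC)[:600])
```

```text
rot err deg [-0.49 -1.3   0.46]
d/lat/normal mm [ 3.6  2.8 -1. ]
t 32.2 tcp [0.5398 0.2346 0.0787] F [0.5 0.1 0. ] open 0.0601 q [ 26.  15. 115. -29.  31. -32.]
t 33.1 tcp [0.4894 0.2428 0.1866] F [0.4 0.6 0.1] open 0.0600 q [ 30.   5. 108. -21.  49. -39.]
```

View pics/s9a.png

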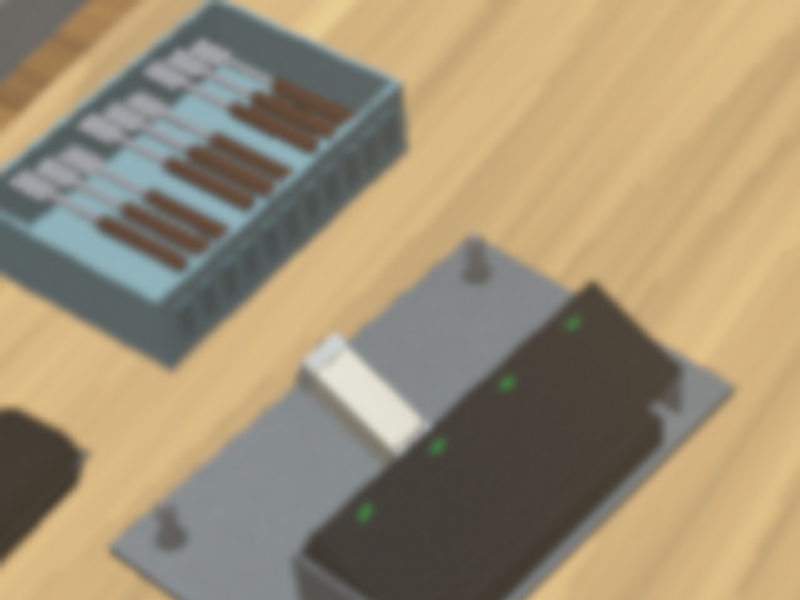

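View pics/t9a.png

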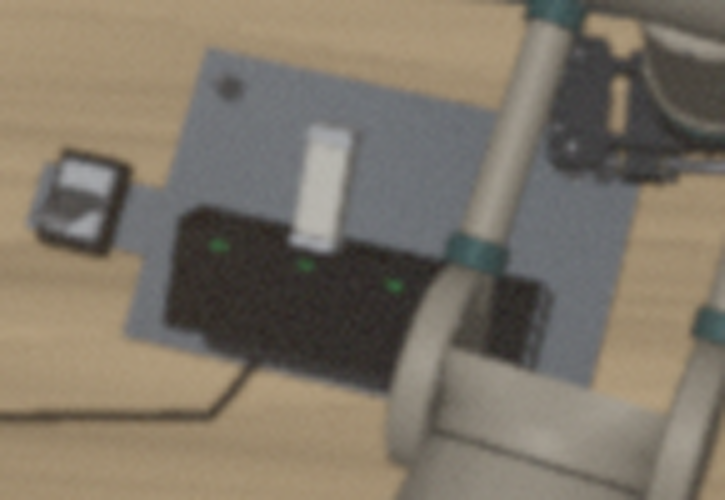

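View pics/t9.png

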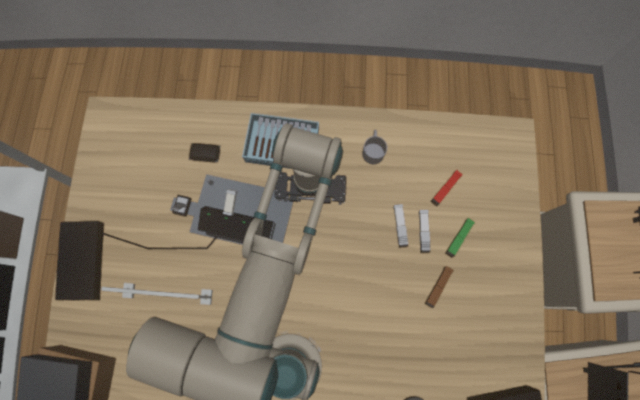

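Run:
```python
from h import *
for d in(-.005,0,.005):
    e=rk(np.array([0,.031,.068])+A*(.08+d)-TX*.015); print(d,proj('top',e),proj('side',e))
    l=[proj('side',rk(np.array([0,.031+w,.068])+A*(.08+d)-TX*.015))[0] for w in(-.015,.015)];print(l,[proj('top',rk(np.array([0,.031+w,.068])+A*(.08+d)-TX*.015))[0] for w in(-.015,.015)])
print('meas top',((332+.5)/5-.5+165,(124+.5)/5-.5+165),'side corners',((337+.5)/5-.5+190,(333.5)/5-.5+180),((302.5)/5-.5+190,(362.5)/5-.5+180))
from bars import *
T=cv2.imread('pics/t9.png')[:,:,::-1]
for uv,a in(((401,225),.15),((425,231),.05)): print(fitbar({'top':T},np.array([*onz('top',uv,.02)[:2],a])))
```

```text
-0.005 [[230.62622131 192.74892848]] [[256.15964252 249.36691259]]
[array([259.66025718, 246.38931719]), array([252.62059711, 252.37732144])] [array([234.90754865, 193.71395659]), array([226.35630652, 191.78618956])]
0 [[230.85972135 191.31300129]] [[254.96764081 248.16863498]]
[array([258.47327933, 245.19925646]), array([251.42356705, 251.17074254])] [array([235.14452675, 192.27724133]), array([226.58634442, 190.35108866])]
0.005 [[231.09381685 189.87491329]] [[253.77698201 246.97136323]]
[array([257.287618  , 244.01019661]), array([250.22790688, 249.96517437])] [array([235.38209456, 190.83835774]), array([226.8169835, 188.9138346])]
meas top (231.0, 189.4) side corners (257.0, 246.2) (250.0, 252.0)
(array([ 0.49494988, -0.35644147,  0.15220323]), np.float64(10.128938674926758))
(array([ 0.47959979, -0.44087367,  0.04702074]), np.float64(11.047982215881348))
```

Bar 1 has been knocked: it moved from (394,238) to (401,225) in the top view. I've re-measured it and will pick it up.

```bash
cat >> ins.py <<'E'
def insert(i):
    P,O=inspose(i,.12,1)
    robot.move_pose(P+[0,0,.08],O); robot.move_straight(P,rate=.15,orientation=O)
    s=st()
    for d,N in ((.07,10),(.012,10),(-.008,12)):
        P,O=inspose(i,d,1); c=robot.move_straight(P,rate=.08 if d>0 else .04,orientation=O,contact_N=N); print(d,c); rep(i)
        if c: break
    st()
E
python3 - <<'E'
from ins import *
from pick import pick
pick((.4951,-.3566,.152)); 
insert(1)
snap('side','s10',(190,180,350,340),3.7)
E
```

```text
t 36.3 tcp [ 0.5334 -0.3502  0.125 ] F [-0.5  0.3 -0. ] open 0.0748 q [ -40.   24.   85.    0.   71. -138.]
c False
t 37.5 tcp [ 0.5333 -0.3513  0.0049] F [ 0.5 -1.1 -0.5] open 0.0757 q [ -40.   30.   94.   -0.   56. -138.]
t 38.2 tcp [ 0.5326 -0.3507  0.004 ] F [0.4 1.6 0.7] open 0.0301 q [ -40.   30.   94.    0.   56. -138.]
t 39.5 tcp [ 0.5321 -0.3504  0.1729] F [-0.1  0.5 -2.1] open 0.0296 q [ -40.   22.   81.   -0.   77. -138.]
t 42.0 tcp [0.6344 0.1527 0.1277] F [ 0.7  0.1 -0.6] open 0.0298 q [ 13.  15. 105. -15.  38. -57.]
0.07 False
d/lat/normal mm [70.7  0.3 -0.2]
0.012 False
d/lat/normal mm [12.9  0.4 -0.1]
-0.008 True
d/lat/normal mm [ 3.1  1.6 -0.5]
t 44.1 tcp [0.5291 0.1723 0.078 ] F [ 2.3 -0.3 -0.6] open 0.0295 q [ 19.  12. 119. -25.  28. -41.]
```

View pics/s10.png

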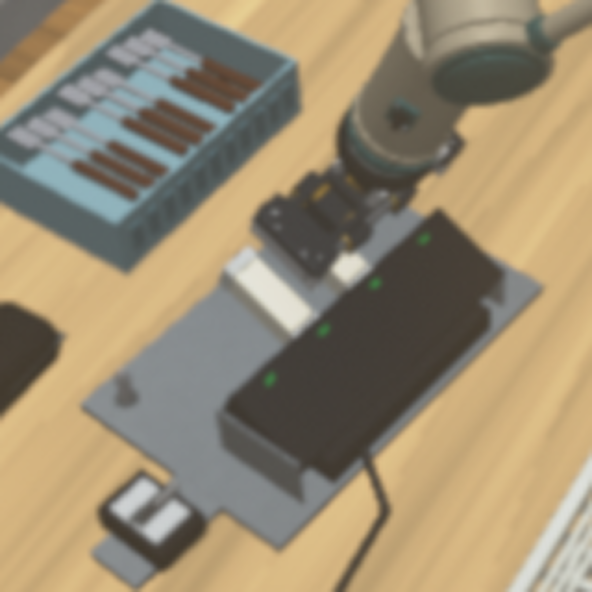

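Run:
```python
from ins import *
for N in (18,26):
    P,O=inspose(1,-.010,1); c=robot.move_straight(P,rate=.04,orientation=O,contact_N=N); print(N,c); rep(1); st()
```

```text
18 True
d/lat/normal mm [ 3.4  2.6 -0.9]
t 44.4 tcp [0.5293 0.1732 0.0784] F [ 1.8 -1.6 -0.1] open 0.0297 q [ 19.  12. 119. -26.  28. -41.]
26 True
d/lat/normal mm [ 3.5  3.2 -1.1]
t 44.7 tcp [0.5294 0.1738 0.0787] F [ 2.  -1.4  0. ] open 0.0294 q [ 19.  12. 120. -27.  28. -40.]
```

Run:
```python
from ins import *
robot.grip(.06); p=np.array(robot.read_state()['eef_pos']); P,O=inspose(1,0,1)
robot.move_straight(p-rv(TX)*.12,rate=.2,orientation=O)
robot.move_pose([.46,.02,.33],ori([0,0,-1],[0,1,0])); 
T=snap('top','t11'); snap('side','s11',(190,180,350,340),3.7); st()
from bars import *
print(fitbar({'top':T},np.array([*onz('top',(425,231),.02)[:2],.05])))
```

```text
t 47.1 tcp [0.459  0.021  0.3281] F [0.2 0.1 0.2] open 0.0600 q [ -6.   3.  85.   0.  92. -96.]
(array([ 0.47955174, -0.44076947,  0.04323926]), np.float64(12.07374095916748))
```

View pics/t11.png

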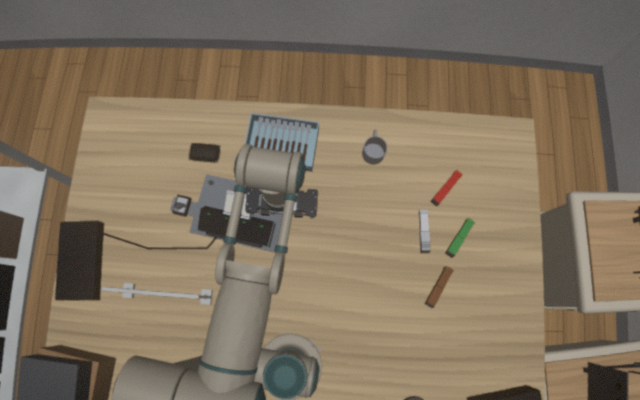

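View pics/s11.png

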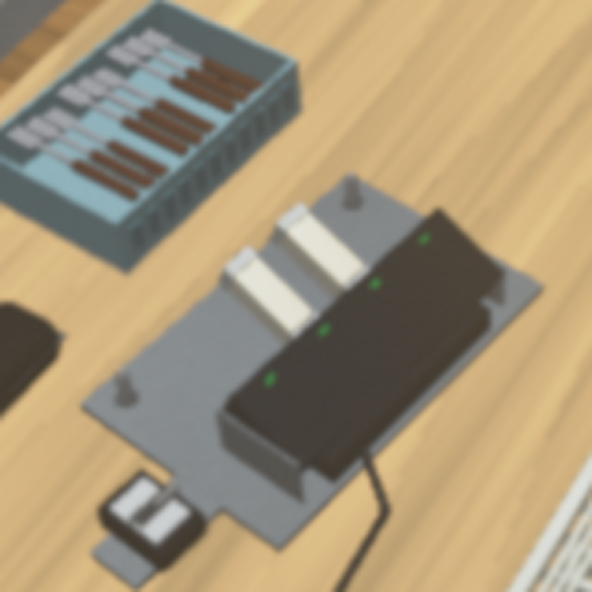

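Run:
```python
from ins import *
from pick import pick
robot.move_pose([.46,-.25,.33],ori([0,0,-1],[0,1,0]))
pick((.4796,-.4409,.045)); 
insert(0)
snap('side','s12',(190,180,350,340),3.7)
```

```text
t 49.7 tcp [ 0.5182 -0.439   0.1255] F [-0.   1.2 -0.2] open 0.0749 q [ -46.   27.   80.    0.   73. -139.]
c False
t 50.9 tcp [ 0.5181 -0.4397  0.0049] F [-0.7 -0.6  0.4] open 0.0750 q [ -46.   33.   88.    0.   59. -139.]
t 51.6 tcp [ 0.5176 -0.439   0.004 ] F [0.2 1.4 2. ] open 0.0298 q [ -46.   33.   88.    0.   59. -139.]
t 52.9 tcp [ 0.517  -0.4387  0.1728] F [-0.3 -0.1 -2.3] open 0.0301 q [ -46.   26.   75.    0.   79. -139.]
t 55.5 tcp [0.6241 0.0915 0.1276] F [-0.6  0.4 -1. ] open 0.0299 q [  6.  13. 108. -11.  35. -66.]
0.07 False
d/lat/normal mm [70.6  0.2 -0.2]
0.012 False
d/lat/normal mm [13.   0.3 -0.1]
-0.008 True
d/lat/normal mm [ 2.6  1.5 -0.5]
t 57.6 tcp [0.5182 0.1111 0.0777] F [ 2.8 -1.5 -1.5] open 0.0298 q [ 11.   9. 123. -21.  25. -53.]
```

View pics/s12.png

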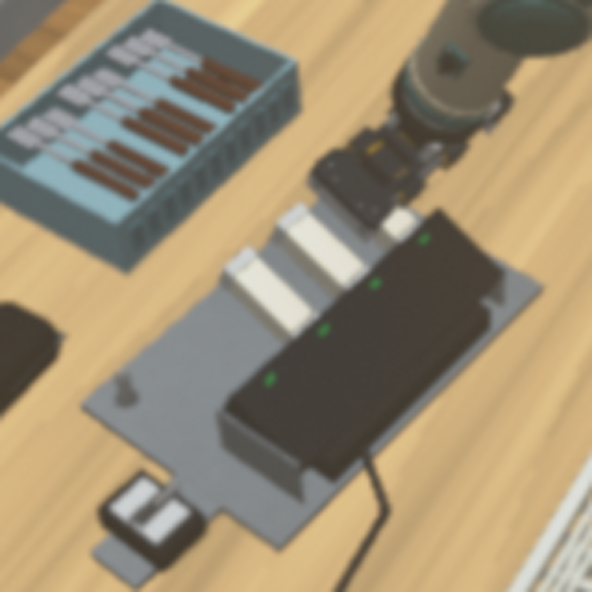

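```bash
cat > probe.py <<'E'
from ins import *
def pp(ax,y,n): return rk(np.array([0,y,.068])+A*ax+TX*n)
def axial():
    p=np.array(robot.read_state()['eef_pos']); return (p-pp(0,0,0))@rv(A)
E
python3 - <<'E'
from probe import *
robot.grip(.06); p=np.array(robot.read_state()['eef_pos']); _,O=inspose(0,0,1)
robot.move_straight(p-rv(TX)*.07,rate=.2,orientation=O)
robot.move_straight(pp(.125,-.093,-.07),rate=.2,orientation=O)
robot.grip(0)
for i in (0,1,2):
    y=(i-1.5)*.062
    robot.move_straight(pp(.125,y,-.05),rate=.2,orientation=O)
    robot.move_straight(pp(.115,y,.006),rate=.12,orientation=O)
    c=robot.move_straight(pp(.075,y,.006),rate=.02,orientation=O,contact_N=6); print('end',i,c,'axial %.1f'%(1e3*axial())); st()
    c=robot.move_straight(pp(.070,y,.006),rate=.02,orientation=O,contact_N=12); print('push',i,c,'axial %.1f'%(1e3*axial()))
    robot.move_straight(pp(.115,y,.006),rate=.12,orientation=O)
    robot.move_straight(pp(.125,y,-.05),rate=.15,orientation=O)
y=.121
robot.move_straight(pp(.06,y,-.05),rate=.2,orientation=O)
robot.move_straight(pp(.035,y,.004),rate=.12,orientation=O)
c=robot.move_straight(pp(-.002,y,.004),rate=.02,orientation=O,contact_N=6); print('face',c,'axial %.1f'%(1e3*axial())); st()
robot.move_straight(pp(.035,y,.004),rate=.12,orientation=O)
robot.move_straight(pp(.06,y,-.12),rate=.2,orientation=O); st()
E
```

```text
end 0 True axial 94.0
t 62.5 tcp [0.5593 0.1037 0.1027] F [ 2.1 -0.5  0.9] open 0.0001 q [  9.  10. 117. -16.  30. -60.]
push 0 True axial 94.3
end 1 True axial 93.6
t 66.2 tcp [0.5694 0.1643 0.1024] F [ 1.8 -0.6  1.4] open 0.0004 q [ 16.  13. 113. -20.  33. -49.]
push 1 True axial 93.7
end 2 True axial 93.3
t 69.8 tcp [0.5794 0.2256 0.1022] F [ 1.8 -0.9  1.6] open 0.0004 q [ 23.  16. 109. -23.  36. -41.]
push 2 True axial 93.3
face True axial 12.5
t 73.7 tcp [0.5215 0.3261 0.0696] F [ 1.4 -0.1  1.7] open 0.0004 q [ 37.  19. 109. -30.  38. -22.]
t 74.8 tcp [0.5112 0.3272 0.2007] F [ 0.1  0.2 -0.7] open 0.0007 q [ 37.  11.  99. -22.  55. -32.]
```

The light ends sit 80–81 mm out from the block face, so all three bars are fully home. Next is the guard. I'll go above it and check it hasn't moved.

Run:
```python
from h import *
M0=np.load('guardrot.npy'); s=np.sign(M0[0,1]); print(s)
snap('side','s13'); snap('top','t13')
robot.grip(.06)
O=ori([0,0,-1],[s,0,0])
robot.move_straight([.45,.33,.36],rate=.3)
print(np.round(robot.inverse_kinematics([.2096,.4390,.30],O)))
robot.move_pose([.2096,.4390,.30],O); st()
T=snap('top','t14')
for n in ('t5','t14'):
    i=cv2.imread('pics/%s.png'%n)[270:320,90:230]; cv2.imwrite('pics/%sg.png'%n,cv2.resize(i,None,fx=5,fy=5,interpolation=cv2.INTER_CUBIC))
i=np.vstack([cv2.imread('pics/t5g.png'),cv2.imread('pics/t14g.png')]); cv2.imwrite('pics/cmp.png',i)
```

```text
1.0
[56.  6. 86. -0. 88. 56.]
t 78.1 tcp [0.21   0.4387 0.2991] F [-0.4  0.  -0.3] open 0.0597 q [56.  6. 86. -0. 88. 56.]
```

View pics/cmp.png

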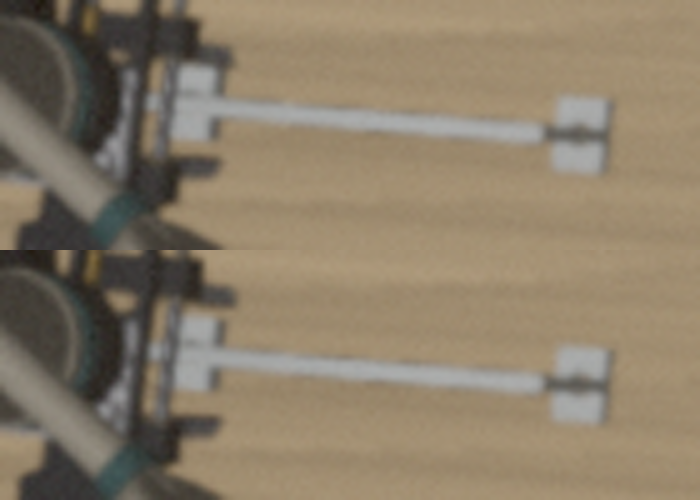

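View pics/t14.png

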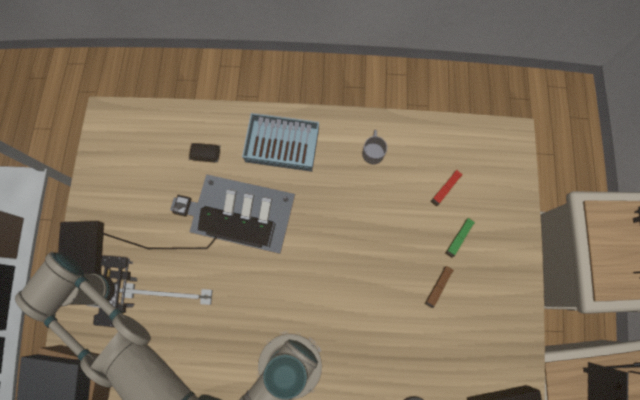

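The guard hasn't moved and all bars are seated at (229,203), (246,206) and (264,210) in the top view. Now I'll regrip it and carry it back.

Run:
```python
from h import *
M0=np.load('guardrot.npy'); O0=ori([0,0,-1],M0[:,1])
print(robot.move_straight([.2096,.4390,.148],rate=.12,contact_N=8)); st()
robot.grip(0); st()
robot.move_straight([.2096,.4390,.20],rate=.06); st()
robot.move_straight([.2096,.4390,.36],rate=.15); st()
robot.move_straight([.42,.33,.36],rate=.15,orientation=O0); 
robot.move_straight([.590,.191,.36],rate=.15,orientation=O0); robot.wait(.3); st()
robot.move_straight([.590,.191,.222],rate=.1,orientation=O0); robot.wait(.3); st()
snap('side','s15',(190,180,350,340),3.7); snap('top','t15',(165,125,325,265),4)
```

```text
False
t 79.5 tcp [0.2099 0.4395 0.1487] F [0.2 0.6 0.5] open 0.0601 q [ 56.  11. 102.   0.  67.  56.]
t 80.3 tcp [0.2099 0.439  0.148 ] F [ 1.3 -0.4  0.8] open 0.0119 q [ 56.  11. 102.  -0.  67.  56.]
t 81.4 tcp [0.2094 0.4387 0.1996] F [ 0.2  0.6 -3.7] open 0.0118 q [56.  8. 97. -0. 75. 56.]
t 82.6 tcp [0.2093 0.4386 0.359 ] F [ 0.7 -0.6 -4.1] open 0.0117 q [56.  5. 79. -0. 96. 56.]
t 86.2 tcp [0.5897 0.1913 0.3602] F [ 0.1 -0.4 -3.3] open 0.0117 q [ 12.  18.  62.   0. 100.  21.]
t 88.1 tcp [0.5901 0.191  0.2223] F [-0.3  0.6 -3.3] open 0.0114 q [12. 19. 79.  0. 82. 21.]
```

View pics/s15.png

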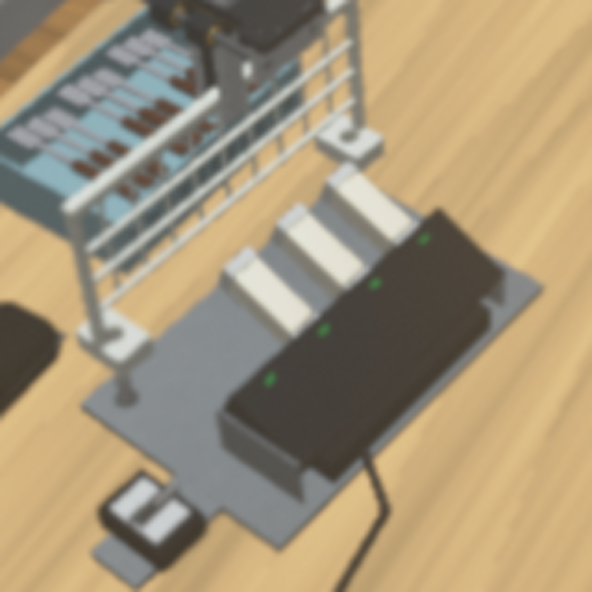

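View pics/t15.png

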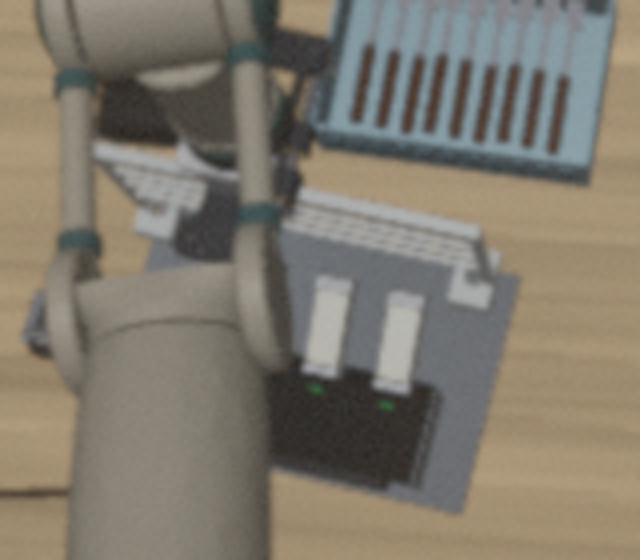

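Run:
```python
from h import *
M0=np.load('guardrot.npy'); O0=ori([0,0,-1],M0[:,1])
for z in (.185,.150):
    c=robot.move_straight([.590,.191,z],rate=.04,orientation=O0,contact_N=6); print(c); st()
    if c: break
snap('side','s16',(190,180,350,340),3.7)
```

```text
False
t 89.2 tcp [0.5902 0.1911 0.1853] F [-0.   0.1 -5.2] open 0.0117 q [12. 20. 82.  0. 77. 21.]
True
t 89.9 tcp [0.59   0.1909 0.1577] F [ 0.6 -0.2  3.6] open 0.0118 q [12. 21. 85. -0. 74. 21.]
```

View pics/s16.png

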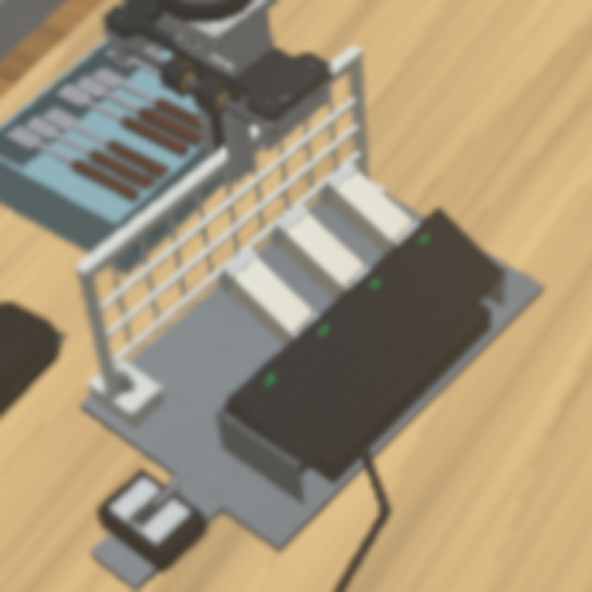

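Run:
```python
from h import *
robot.grip(.05); st()
robot.move_straight([.590,.191,.26],rate=.12); st()
robot.move_pose([.42,-.05,.36],ori([0,0,-1],[0,1,0])); st()
T=snap('top','t17'); S=snap('side','s17')
for c in('top','side'): print(c,[(np.round(x['xy'],1).tolist(),round(x['confidence'],2)) for x in robot.landmark_of(c,'switch_tip')])
a=cv2.resize(T[190:220,160:200,::-1],None,fx=12,fy=12,interpolation=cv2.INTER_CUBIC);b=cv2.resize(S[295:345,205:265,::-1],None,fx=10,fy=10,interpolation=cv2.INTER_CUBIC)
cv2.imwrite('pics/sw_t.png',a);cv2.imwrite('pics/sw_s.png',b)
for n,P in (('pivot',(0,.225,.032)),('tipoff',(-.055*np.sin(.5),.225,.032+.055*np.cos(.5)))): W=rk(P);print(n,W,proj('top',W),proj('side',W))
```

```text
t 90.7 tcp [0.5885 0.1906 0.1564] F [-0.5  0.3 -0.6] open 0.0500 q [12. 21. 85. -0. 74. 21.]
t 91.7 tcp [0.5895 0.1909 0.2591] F [-0.1 -0.6  0.2] open 0.0500 q [12. 19. 75. -0. 87. 21.]
t 93.6 tcp [ 0.4201 -0.0499  0.3597] F [-0.9  0.9  0.6] open 0.0499 q [ -16.   -1.   85.    0.   96. -106.]
top [([169.8, 208.9], 0.55)]
side [([236.1, 314.7], 0.58)]
pivot [0.52602244 0.43083226 0.032     ] [[178.71730571 203.00533934]] [[227.18848864 319.97124342]]
tipoff [0.50002527 0.43524134 0.08026704] [[172.05400692 207.21316629]] [[231.65661356 314.89635878]]
```

View pics/sw_t.png

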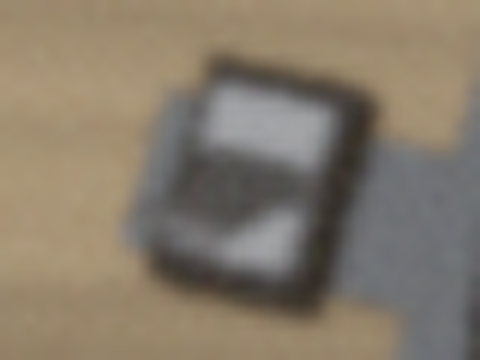

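View pics/sw_s.png

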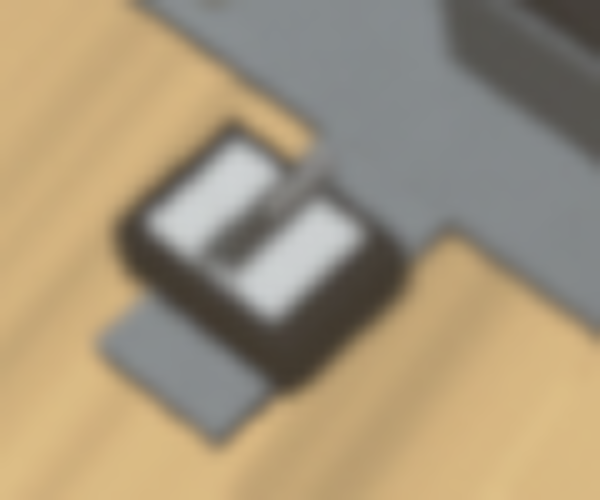

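View pics/s17.png

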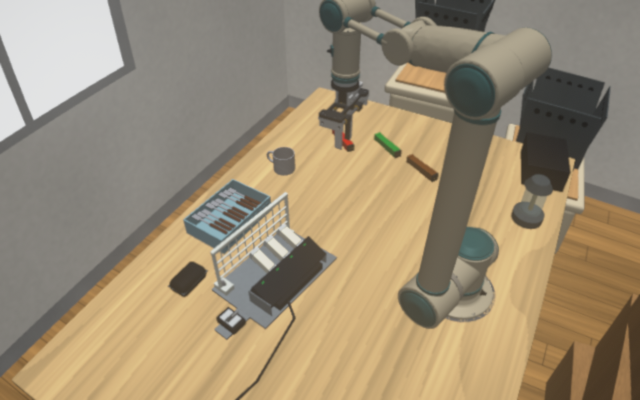

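Run:
```python
from h import *
c,s=np.cos(RA),np.sin(RA)
def inv(W): d=W-[RX,RY,0]; return np.round([c*d[0]+s*d[1],-s*d[0]+c*d[1],W[2]],4)
t=(169.8,208.9)
for sd in((236.1,314.7),(237,310)):
    W,e=tri(t,sd); print('tri',inv(W),e,'side@.08',inv(onz('side',sd,.08)))
print('top@.08',inv(onz('top',t,.08)))
# box top corners in top crop
for u,v in((218,60),(375,95),(318,310),(155,275)):
    print(inv(onz('top',((u+.5)/12-.5+160,(v+.5)/12-.5+190),.035)))
for u,v in((235,120),(410,265),(290,340),(115,230)):
    print('s',inv(onz('side',((u+.5)/10-.5+205,(v+.5)/10-.5+295),.035)))
```

```text
tri [-0.0388  0.2237  0.0929] 0.00774878689226171 side@.08 [-0.0351  0.2169  0.08  ]
tri [-0.04    0.2178  0.1085] 0.006207809326320369 side@.08 [-0.0262  0.2045  0.08  ]
top@.08 [-0.0338  0.2311  0.08  ]
[0.0284 0.2366 0.035 ]
[0.0287 0.1869 0.035 ]
[-0.0373  0.1849  0.035 ]
[-0.0383  0.2359  0.035 ]
s [0.0288 0.1927 0.035 ]
s [-0.0441  0.1968  0.035 ]
s [-0.0354  0.235   0.035 ]
s [0.0283 0.2401 0.035 ]
```

Run:
```python
from h import *
c,s=np.cos(RA),np.sin(RA)
def inv(W): d=np.array(W)-[RX,RY,0]; return np.round([c*d[0]+s*d[1],-s*d[0]+c*d[1],W[2]],4)
O=ori([0,0,-1],rv([0,1,0]))
robot.grip(0)
P=rk([-.085,.212,.068])
robot.move_pose(P+[0,0,.15],O); robot.move_straight(P,rate=.15,orientation=O,contact_N=6); st()
robot.wait(.3)
k=robot.move_straight(rk([.012,.212,.068]),rate=.04,orientation=O,contact_N=10); e=st(); print(k,inv(e['eef_pos']))
S=snap('side','s18'); b=cv2.resize(S[285:345,195:275,::-1],None,fx=9,fy=9,interpolation=cv2.INTER_CUBIC); cv2.imwrite('pics/sw_s2.png',b)
```

```text
t 97.7 tcp [0.4408 0.4326 0.069 ] F [ 0.4 -0.4 -0.3] open 0.0002 q [ 38.  25.  92.  -0.  62. -42.]
t 100.1 tcp [0.5276 0.417  0.0671] F [-0.9  1.2  3.4] open 0.0004 q [ 32.  30.  84.   0.  66. -48.]
True [0.0038 0.2116 0.0671]
```

View pics/sw_s2.png

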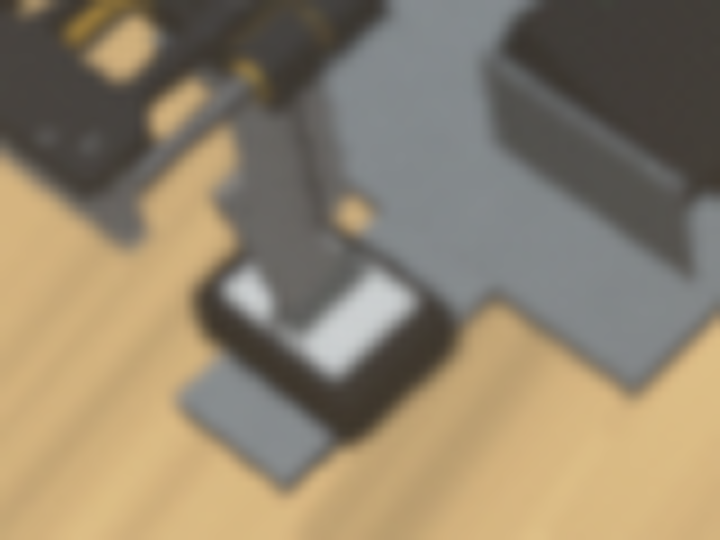

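Stopped at x = 3.8 mm (expected 2 mm). I'll push once more gently, then retreat and look.

Run:
```python
from h import *
c,s=np.cos(RA),np.sin(RA)
def inv(W): d=np.array(W)-[RX,RY,0]; return np.round([c*d[0]+s*d[1],-s*d[0]+c*d[1],W[2]],4)
O=ori([0,0,-1],rv([0,1,0]))
k=robot.move_straight(rk([.015,.212,.068]),rate=.03,orientation=O,contact_N=14); e=st(); print(k,inv(e['eef_pos']))
robot.move_straight(rk([-.05,.212,.07]),rate=.1,orientation=O)
robot.move_straight(rk([-.06,.212,.30]),rate=.2,orientation=O)
robot.move_pose([.36,-.15,.36],O); st()
T=snap('top','t19'); S=snap('side','s19')
a=cv2.resize(T[190:220,160:200,::-1],None,fx=12,fy=12,interpolation=cv2.INTER_CUBIC);b=cv2.resize(S[190:345,195:350,::-1],None,fx=3.8,fy=3.8,interpolation=cv2.INTER_CUBIC)
cv2.imwrite('pics/sw_t3.png',a);cv2.imwrite('pics/sw_s3.png',b)
cv2.imwrite('pics/t19a.png',cv2.resize(T[150:270,160:310,::-1],None,fx=5,fy=5,interpolation=cv2.INTER_CUBIC))
```

```text
t 100.5 tcp [0.5274 0.4168 0.0667] F [-1.5  0.9  2.5] open 0.0008 q [ 32.  30.  84.   1.  67. -48.]
True [0.0037 0.2114 0.0667]
t 104.6 tcp [ 0.3604 -0.1497  0.3599] F [ 0.8  0.4 -0.8] open 0.0003 q [ -33.   -4.   88.    0.   96. -113.]
```

View pics/t19a.png

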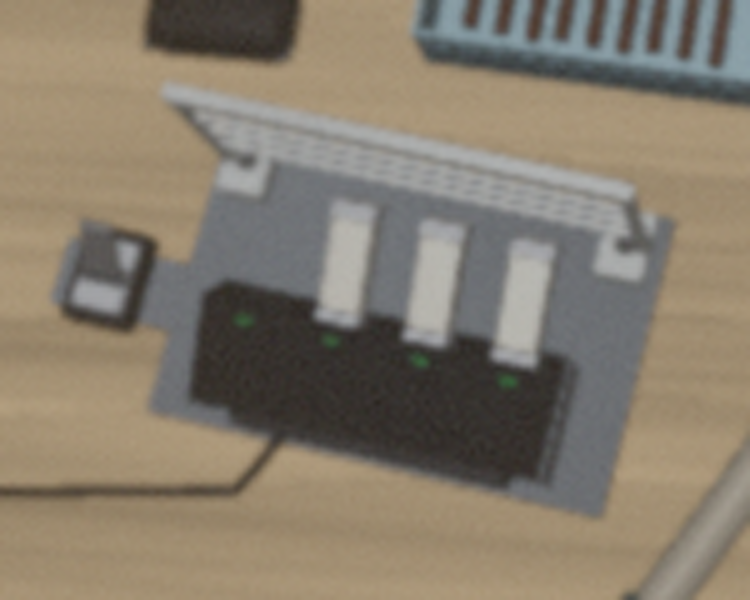

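View pics/sw_s3.png

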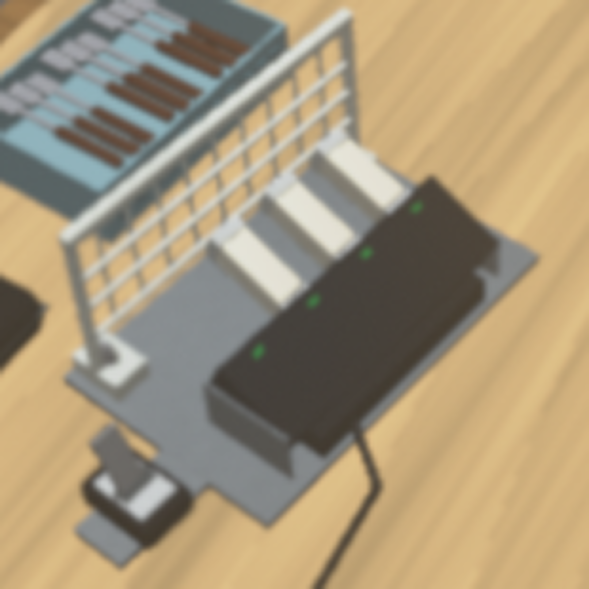

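View pics/t19.png

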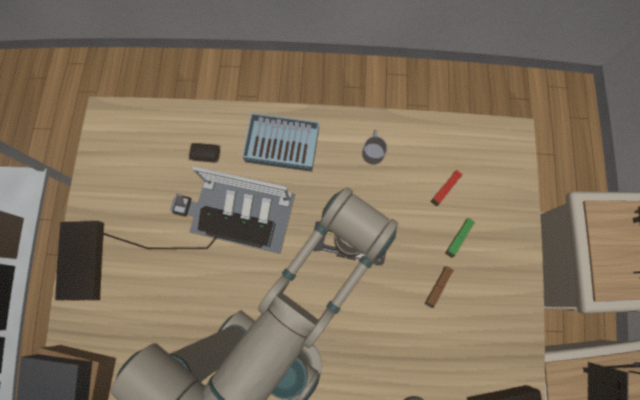

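The switch now leans to +x. The guard is down over both pins in its original image position, and the three bars are still seated. I'll hand it in.

Run:
```python
from h import *
print(robot.job_done()); st()
```

```text
the job is handed in; nothing more can be done
None
the job is handed in; nothing more can be done
```

The job is finished and handed in after about 105 s of the 210 s allowed. I lifted the guard off and stood it on the counter, and slid the three light bars present into sockets 2, 1 and 0. I then hung the guard back over both pins and switched the rack on.

**Last checks**
- **Bars:** I touched each light end and the block's front face with closed fingers. The ends stand about 80–81 mm out (80 mm expected) and did not move when pushed again. That put all three fully home before the guard went back, and the last pictures show them still in place.
- **Guard:** it reached the base plate with the gripper about 1 mm lower than when I first gripped it on the pins. Its position in the pictures matches the start.
- **Switch:** it leans to +x and sits against its stop; two pushes stopped at the same point.
- **Other goods:** they look unmoved in the final top picture.

**Deviations**
- Each bar stopped about 3 mm short of the depth I computed from the cameras. The touch check showed that my camera estimate of the rack was off, not the bars.
- One bar (called bar 1 in my notes) was knocked aside during the run. I measured it again before picking it up.

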